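# Load keyed connector shells into a bench press

### The arm

A 7-joint arm with a two-finger parallel gripper is mounted at the origin on a cart in front of the work surface, level with it; the furniture and walls round the work are solid. World frame = base frame: x ahead of the robot, y to its left, z up, the work surface at z = 0. Lengths are in m, angles in rad, forces in N, time in s.
With the tool pointing down it reaches from about 0.4 to 0.85 m from the base axis. Payload 4.4 kg.
Tool frame: the origin (TCP) lies at the very end of the fingers, on their centre line; the grasp point (between the pads) lies 19 mm behind it; z points along the fingers, x is the direction in which the jaws open and shut, and the axes are right-handed (so a half turn about z gives the same grasp; the last joint's range is limited). The gripper opens to 94 mm and grips with 3 to 60 N. Pads are 16 mm wide; open, the fingers measure 119 mm over their backs; the gripper's body (75 mm by 177 mm) begins 78 mm behind the grasp point.
Start: joints at [1.093, 0.628, 0.038, 1.517, -0.027, 0.996, -0.02], TCP at [0.26, -0.596, 0.172] pointing down, gripper open.
Joint ranges: [-3.06, 3.06], [-0.37, 2.12], [-1.25, 1.32], [0.18, 2.47], [-1.1, 4.24], [0.23, 1.98], [-2.94, 2.94]. Speed limits (rad/s): [2.57, 2.57, 3.14, 3.14, 3.14, 3.14, 3.14].

### API

Orientations are given as a unit quaternion [w, x, y, z].
In Python, from station import robot gives the robot as it stands.
- The arm moves only by the tool jog_arm, never from a script. Its argument "rows" is a list that holds one entry, the list of rows, each a list of 5 numbers: the shift along the tool's x, y, z in mm, then the turn about the tool's z in degrees, then the finger opening in mm, from 0 to 94. A call has 1 to 10 rows; each row shifts and turns the commanded pose from where the row before left it, along the tool's axes as they then stand; what a row does not reach is not made up. A row lasts 1/12 s, in which the tool goes at most 41.7 mm and 7.16 degrees, less where a joint would pass 70% of its speed; a pose out of reach is approached as far as the arm can. A call is refused whole if a number of a shift passes 41.7 or a number of a turn 7.16, either way. A call with a gripper value outside its range is refused whole. The fingers move at their own pace and stop on an object; "squeeze" is the grip in N (left out, the last holds). Time passes only in rows, so rows that do not move let the fingers close. It gives the time, the measured TCP pose, the force and the opening at its end, in the units of the state.
- robot.read_state(): the state, without advancing time (a new reading comes with each control period).
- robot.grab_frame(name): name is "scene" or "top" or "wrist"; returns the picture (480x640x3 uint8, blue, green, red); there is no depth.
- robot.calibration(name): a dict with "fov_y" (degrees; the focal length in pixels is half the picture's height over the tangent of half this angle, whatever the lens; pixels are square), "cx", "cy" (the principal point, pixels), "camera_from_world" (4x4, takes a point from world to camera coordinates). Camera axes: x right, y down, z forward; pixel columns grow to the right and rows downward; lengths in m; the calibration is good to about 2 mm. A picture is of the moment at which its call begins: read the wrist's pose just before it. calibration takes no time and is no camera call; for the wrist camera it gives the pose at the moment of the call.
- robot.job_done(): hands the job in, once; it reports no verdict.
Trained networks look in the newest picture that a camera, given by its name, has taken for a name from the list of things; names that differ only in an ending like _2 or _b are one class to them, and where a whole thing is asked for, a point or a joint stands for the part that bears it (a point fixed in the world has none). Each returns a list of dicts, best first, with "conf" (0 to 1); they miss things now and then, are a little off and sometimes report something else, mostly with a low value. They report only what shows in the picture. A call takes as long as a camera call. They do not tell look-alikes from the thing itself.
- robot.find_in(camera, thing): "centre" ([column, row] in pixels, amid what is visible of it).
- robot.outline_of(camera, thing): "region" (480x640 bool, what is visible of it) and "centre" ([column, row] in pixels, amid what is visible of it).
- robot.spot_point(camera, thing): "centre" ([column, row] in pixels: a listed point, or the origin of a listed thing).
The state is a dict: "time_s": time; "joints": joint angles; "qd": joint speeds; "joint_torque": joint torques, N m; "position": TCP position; "eef_rot": TCP orientation; "contact_force": force on the tool from outside, world axes, zero at the start; "wrist_torque": the same for the moment, N m; "width": finger opening in m.
Only numpy, scipy, OpenCV 4.12 (cv2) and the standard library are available. Lean on these libraries where they do the work, as an engineer would, in place of code of your own. Each camera call takes 0.05 s, during which the arm holds its last target. There are 200 camera calls.

### The job

Load the small bench press with all the connector shells that stand loose on the table: swing its clamp lever fully back to released, draw the nest slide out to its stop, and put each shell upright into an empty nest, turned so that its flat matches the nest's flat and it drops fully home on its flange. Then push the slide with the shells right back under the press head and set the clamp lever on the long white line of its quadrant. Leave the other things on the table where they are.

Things in the scene. Friction and masses are not known exactly. Their poses are not given: they have to be found in the camera images.
- shell_1 (a point): loose steel connector shell 1 (may be absent), 66 mm tall, upright; this point: its centre, z up. Heights over foot: 0-22 smooth D shank, 40 mm across, flat 14 mm from axis on its +y side, foot chamfered 2.5; 22-28 flange, 52 across, flat on +y side too; 28-60 hexagon, 40 across flats, faces at +y and -y: grip here, tips clear of flange; 60-66 collar, 33 across, dark key notch on +y side. 0.15-0.31 kg
- shell_2 (a point): loose steel connector shell 2 (may be absent), 66 mm tall, upright; this point: its centre, z up. Heights over foot: 0-22 smooth D shank, 40 mm across, flat 14 mm from axis on its +y side, foot chamfered 2.5; 22-28 flange, 52 across, flat on +y side too; 28-60 hexagon, 40 across flats, faces at +y and -y: grip here, tips clear of flange; 60-66 collar, 33 across, dark key notch on +y side. 0.15-0.31 kg
- shell_3 (a point): loose steel connector shell 3 (may be absent), 66 mm tall, upright; this point: its centre, z up. Heights over foot: 0-22 smooth D shank, 40 mm across, flat 14 mm from axis on its +y side, foot chamfered 2.5; 22-28 flange, 52 across, flat on +y side too; 28-60 hexagon, 40 across flats, faces at +y and -y: grip here, tips clear of flange; 60-66 collar, 33 across, dark key notch on +y side. 0.15-0.31 kg
- nest_1 (a point): D-shaped nest 1 in the slide's plate: centre of its mouth on the plate's top, 37 mm above the table; moves with the slide. Through hole 42.4 mm across, 26 deep, flat 15.2 mm from axis on its +y side. Seated shell: its +y along this +y, flange on the plate, shell centre 11 mm above this point. Nests lie in a row along x, 60 mm apart; +y is the way the slide draws out
- nest_2 (a point): D-shaped nest 2 in the slide's plate: centre of its mouth on the plate's top, 37 mm above the table; moves with the slide. Through hole 42.4 mm across, 26 deep, flat 15.2 mm from axis on its +y side. Seated shell: its +y along this +y, flange on the plate, shell centre 11 mm above this point. Nests lie in a row along x, 60 mm apart; +y is the way the slide draws out
- nest_3 (a point): D-shaped nest 3 in the slide's plate: centre of its mouth on the plate's top, 37 mm above the table; moves with the slide. Through hole 42.4 mm across, 26 deep, flat 15.2 mm from axis on its +y side. Seated shell: its +y along this +y, flange on the plate, shell centre 11 mm above this point. Nests lie in a row along x, 60 mm apart; +y is the way the slide draws out
- nest_slide (a joint): how far the nest slide is drawn out, m: 0 home under the press head, 0.125 at its outer stop. Moves along the nests' +y (to the robot's left) with 2 to 4 N and stays where it is left. The head is a bridge over the home position, underside 95 mm (push pads) above the table, top 0.22 m; it reaches 35 mm either side of the home line of nests
- slide_knob (a point): upright black pull knob at the outer end of the slide's tongue, round, 24 mm across, from 30 to 74 mm above the table; this point is on its axis 54 mm above the table, 125 mm along +y from the line of nests; moves with the slide
- clamp_lever (a joint): angle of the clamp lever, rad: 0 released (stop; leans 0.70 rad from upright towards +y, the way the slide draws out), grows as it swings up and over towards the press head, 0.70 upright, end 1.4. The long white line (clamped) is at 1.0, short lines every 0.2. Moves with about 1.5 N at the ball and stays where it is left
- lever_ball (a point): centre of the black ball on the clamp lever's end, 27 mm across, 88 mm from the pivot, on an 8 mm round arm; free to be gripped from above along the press's x (across the swing)
- lever_pivot (a point): pivot of the clamp lever, 42 mm above the table, at the near left of the press; fixed to the press, with the press's axes: x is the pivot's axis (away from the robot), y the way the slide is drawn out, z up. The lever swings in this y-z plane; a flat quadrant disc of 40 mm radius stands 11 mm behind it (+x)
- die_a: crimp die block, 33x56x62 mm, bystander
- die_b: crimp die block, 33x56x69 mm, bystander
- oil_bottle: small oil bottle with a pointed cap, 37x36x120 mm, bystander
- spanner_10: spanner, 24x138x7 mm, bystander
Mind the look-alikes: they are no part of the job. Leave any purple look-alike of the part that bears shell_3 alone.

How it is judged:
On the way, in this order (a step that is already met when the one before it is completed fails the run):
1. the clamp lever is swung back to released (value of joint clamp_lever below 0.15 rad), for 0.2 s.
2. the nest slide is drawn out to its stop (value of joint nest_slide above 0.115 m), for 0.2 s.
3. every shell present sits fully home in a nest of the drawn-out slide (value of joint nest_slide above 0.085 m and ((horizontal distance between shell_1 and nest_1 below 0.004 m and z of shell_1 in the frame of nest_1 below 0.0135 m and angle between the y axis of shell_1 and the y axis of nest_1, either way round below 0.15 rad) or (horizontal distance between shell_1 and nest_2 below 0.004 m and z of shell_1 in the frame of nest_2 below 0.0135 m and angle between the y axis of shell_1 and the y axis of nest_2, either way round below 0.15 rad) or (horizontal distance between shell_1 and nest_3 below 0.004 m and z of shell_1 in the frame of nest_3 below 0.0135 m and angle between the y axis of shell_1 and the y axis of nest_3, either way round below 0.15 rad)) and ((horizontal distance between shell_2 and nest_1 below 0.004 m and z of shell_2 in the frame of nest_1 below 0.0135 m and angle between the y axis of shell_2 and the y axis of nest_1, either way round below 0.15 rad) or (horizontal distance between shell_2 and nest_2 below 0.004 m and z of shell_2 in the frame of nest_2 below 0.0135 m and angle between the y axis of shell_2 and the y axis of nest_2, either way round below 0.15 rad) or (horizontal distance between shell_2 and nest_3 below 0.004 m and z of shell_2 in the frame of nest_3 below 0.0135 m and angle between the y axis of shell_2 and the y axis of nest_3, either way round below 0.15 rad)) and ((horizontal distance between shell_3 and nest_1 below 0.004 m and z of shell_3 in the frame of nest_1 below 0.0135 m and angle between the y axis of shell_3 and the y axis of nest_1, either way round below 0.15 rad) or (horizontal distance between shell_3 and nest_2 below 0.004 m and z of shell_3 in the frame of nest_2 below 0.0135 m and angle between the y axis of shell_3 and the y axis of nest_2, either way round below 0.15 rad) or (horizontal distance between shell_3 and nest_3 below 0.004 m and z of shell_3 in the frame of nest_3 below 0.0135 m and angle between the y axis of shell_3 and the y axis of nest_3, either way round below 0.15 rad))), for 0.2 s.
4. the slide is pushed home under the press head with every shell still seated, the lever still released (value of joint nest_slide below 0.006 m and value of joint clamp_lever below 0.5 rad and ((horizontal distance between shell_1 and nest_1 below 0.004 m and z of shell_1 in the frame of nest_1 below 0.0135 m and angle between the y axis of shell_1 and the y axis of nest_1, either way round below 0.15 rad) or (horizontal distance between shell_1 and nest_2 below 0.004 m and z of shell_1 in the frame of nest_2 below 0.0135 m and angle between the y axis of shell_1 and the y axis of nest_2, either way round below 0.15 rad) or (horizontal distance between shell_1 and nest_3 below 0.004 m and z of shell_1 in the frame of nest_3 below 0.0135 m and angle between the y axis of shell_1 and the y axis of nest_3, either way round below 0.15 rad)) and ((horizontal distance between shell_2 and nest_1 below 0.004 m and z of shell_2 in the frame of nest_1 below 0.0135 m and angle between the y axis of shell_2 and the y axis of nest_1, either way round below 0.15 rad) or (horizontal distance between shell_2 and nest_2 below 0.004 m and z of shell_2 in the frame of nest_2 below 0.0135 m and angle between the y axis of shell_2 and the y axis of nest_2, either way round below 0.15 rad) or (horizontal distance between shell_2 and nest_3 below 0.004 m and z of shell_2 in the frame of nest_3 below 0.0135 m and angle between the y axis of shell_2 and the y axis of nest_3, either way round below 0.15 rad)) and ((horizontal distance between shell_3 and nest_1 below 0.004 m and z of shell_3 in the frame of nest_1 below 0.0135 m and angle between the y axis of shell_3 and the y axis of nest_1, either way round below 0.15 rad) or (horizontal distance between shell_3 and nest_2 below 0.004 m and z of shell_3 in the frame of nest_2 below 0.0135 m and angle between the y axis of shell_3 and the y axis of nest_2, either way round below 0.15 rad) or (horizontal distance between shell_3 and nest_3 below 0.004 m and z of shell_3 in the frame of nest_3 below 0.0135 m and angle between the y axis of shell_3 and the y axis of nest_3, either way round below 0.15 rad))), for 0.2 s.
At the end, for the whole second after the job is handed in: every shell present sits upright in a nest with its flat to the nest's flat (centre within 4 mm of the nest's axis, flange within 2.5 mm of the plate), the slide is home (within 6 mm), and the clamp lever rests on the long line (1.0 rad, within 0.12) (((horizontal distance between shell_1 and nest_1 below 0.004 m and z of shell_1 in the frame of nest_1 below 0.0135 m and angle between the y axis of shell_1 and the y axis of nest_1, either way round below 0.15 rad) or (horizontal distance between shell_1 and nest_2 below 0.004 m and z of shell_1 in the frame of nest_2 below 0.0135 m and angle between the y axis of shell_1 and the y axis of nest_2, either way round below 0.15 rad) or (horizontal distance between shell_1 and nest_3 below 0.004 m and z of shell_1 in the frame of nest_3 below 0.0135 m and angle between the y axis of shell_1 and the y axis of nest_3, either way round below 0.15 rad)) and ((horizontal distance between shell_2 and nest_1 below 0.004 m and z of shell_2 in the frame of nest_1 below 0.0135 m and angle between the y axis of shell_2 and the y axis of nest_1, either way round below 0.15 rad) or (horizontal distance between shell_2 and nest_2 below 0.004 m and z of shell_2 in the frame of nest_2 below 0.0135 m and angle between the y axis of shell_2 and the y axis of nest_2, either way round below 0.15 rad) or (horizontal distance between shell_2 and nest_3 below 0.004 m and z of shell_2 in the frame of nest_3 below 0.0135 m and angle between the y axis of shell_2 and the y axis of nest_3, either way round below 0.15 rad)) and ((horizontal distance between shell_3 and nest_1 below 0.004 m and z of shell_3 in the frame of nest_1 below 0.0135 m and angle between the y axis of shell_3 and the y axis of nest_1, either way round below 0.15 rad) or (horizontal distance between shell_3 and nest_2 below 0.004 m and z of shell_3 in the frame of nest_2 below 0.0135 m and angle between the y axis of shell_3 and the y axis of nest_2, either way round below 0.15 rad) or (horizontal distance between shell_3 and nest_3 below 0.004 m and z of shell_3 in the frame of nest_3 below 0.0135 m and angle between the y axis of shell_3 and the y axis of nest_3, either way round below 0.15 rad)) and value of joint nest_slide below 0.006 m and value of joint clamp_lever between 0.88 and 1.12 rad and velocity of joint clamp_lever between -0.05 and 0.05 rad/s); the robot touches nothing.
It fails at once if one of the other things on the table is moved more than 4 cm (distance of any of die_a, die_b, oil_bottle, spanner_10 from where it was at the start of the episode above 0.04 m).
Of shell_1_body, shell_2_body, shell_3_body only 2 to 3 are there at a start; the rules pass over those that are not, and their reading is None.
At some moment in a run one of shell_1_body, shell_2_body, shell_3_body may be knocked a few centimetres aside while the robot is not near it.
It also fails if it takes over 210 s, if anything falls off the work surface, if the arm or the gripper's body presses on something with over 40 N, if the wrist force passes 120 N, or if a joint passes its speed limit or range.

## Working session

There is one attempt and no reset: what is moved stays moved. The work goes in short steps, Python scripts to look and compute and a tool call to move; the robot and the scene stay as the last step left them, time stands still between calls to the robot, and variables do not carry over. Pictures are saved under pics/ and viewed, about 12 in all and at most 16, crops included, and the job is handed in when it is done.

Besides the shell and the picture viewer there is one more tool, called after "Emit:" as a command line: name --argument value ..., lists and objects as JSON in quotes. jog_arm: Moves the arm, as the interface text tells. Its arguments: {"type":"object","properties":{"rows":{"type":"array","items":{"type":"array","items":{"type":"array","items":{"type":"number"}}}},"squeeze":{"type":"number"}},"required":["rows"]}

```bash
mkdir -p pics; ls; cat > h.py <<'E'
import numpy as np, cv2
from station import robot
from scipy.spatial.transform import Rotation as R
def ray(cam,px,cal=None):
    c=cal or robot.calibration(cam); f=240/np.tan(np.radians(c['fov_y']/2))
    T=np.linalg.inv(np.array(c['camera_from_world']))
    d=T[:3,:3]@np.array([(px[0]-c['cx'])/f,(px[1]-c['cy'])/f,1]); return T[:3,3],d
def atz(cam,px,z,cal=None):
    o,d=ray(cam,px,cal); return o+d*(z-o[2])/d[2]
def proj(cam,p,cal=None):
    c=cal or robot.calibration(cam); f=240/np.tan(np.radians(c['fov_y']/2))
    q=np.array(c['camera_from_world'])@np.append(p,1); return q[:2]/q[2]*f+[c['cx'],c['cy']]
def st():
    s=robot.read_state(); q=s['eef_rot']; r=R.from_quat([q[1],q[2],q[3],q[0]])
    print('t',round(s['time_s'],2),'p',np.round(s['position'],4),'w',round(s['width'],4),'F',np.round(s['contact_force'],1),'j',np.round(s['joints'],2)); print('X',np.round(r.as_matrix()[:,0],3),'Y',np.round(r.as_matrix()[:,1],3),'Z',np.round(r.as_matrix()[:,2],3)); return np.array(s['position']),r
def tool(p,r,target): return np.round(r.inv().apply(np.array(target)-p)*1000,1)
E
python3 - <<'E'
from h import *
st()
ims={}
for c in('scene','top'):
    ims[c]=robot.grab_frame(c); cv2.imwrite(f'pics/{c}0.png',ims[c])
    k=robot.calibration(c);print(c,k['fov_y'],np.round(np.linalg.inv(k['camera_from_world'])[:3],3).tolist())
    for t,z in(('shell_1',.033),('nest_1',.037),('slide_knob',.054),('lever_ball',.1),('lever_pivot',.042)):
        for d in robot.spot_point(c,t): print(c,t,round(d['conf'],2),np.round(d['centre'],1),np.round(atz(c,d['centre'],z),3))
E
```

```text
pics
t 0.0 p [ 0.2599 -0.595   0.1714] w 0.094 F [-0.1  0.1  0.6] j [ 1.09  0.63  0.04  1.52 -0.03  1.   -0.02]
X [ 0.4   -0.916 -0.002] Y [-0.916 -0.4    0.   ] Z [-0.001  0.002 -1.   ]
scene 56.95549676825187 [[-0.827, -0.305, 0.472, 0.117], [-0.562, 0.422, -0.712, 0.893], [0.018, -0.854, -0.52, 0.561]]
scene shell_1 0.85 [295.6 276.5] [0.552 0.317 0.033]
scene shell_1 0.75 [285.7 332.4] [0.47  0.455 0.033]
scene shell_1 0.65 [263.5 294.6] [0.567 0.399 0.033]
scene nest_1 0.96 [334.7 218.4] [0.615 0.071 0.037]
scene nest_1 0.65 [315.4 207. ] [0.689 0.048 0.037]
scene slide_knob 0.78 [308.3 230.4] [0.617 0.181 0.054]
scene lever_ball 0.59 [361.1 220. ] [0.505 0.142 0.1  ]
scene lever_pivot 0.78 [354.1 261.2] [0.478 0.212 0.042]
scene lever_pivot 0.46 [332.  302.7] [0.442 0.353 0.042]
top 48.75936146949834 [[-0.011, -0.977, 0.215, 0.332], [-1.0, 0.012, 0.004, 0.274], [-0.006, -0.215, -0.977, 1.12]]
top shell_1 0.94 [288.2 295.4] [0.454 0.345 0.033]
top shell_1 0.79 [258.1 244.7] [0.561 0.408 0.033]
top shell_1 0.73 [304.6 251. ] [0.546 0.311 0.033]
top shell_1 0.65 [233.5 292.9] [0.46  0.458 0.033]
top nest_1 0.95 [422.8 188. ] [0.68  0.057 0.037]
top nest_1 0.71 [422.5 220.7] [0.607 0.062 0.037]
top nest_1 0.58 [423.6 245.4] [0.554 0.062 0.037]
top nest_1 0.39 [236.1 291.4] [0.463 0.452 0.037]
top nest_1 0.21 [350.8 281.6] [0.48  0.216 0.037]
top slide_knob 0.78 [363.5 213.3] [0.621 0.187 0.054]
top lever_ball 0.76 [363.9 274.9] [0.484 0.193 0.1  ]
top lever_ball 0.56 [257.1 245.1] [0.546 0.402 0.1  ]
top lever_ball 0.17 [211.9 219.6] [0.599 0.493 0.1  ]
top lever_pivot 0.72 [350.9 284. ] [0.474 0.216 0.042]
```

```bash
python3 - <<'E'
import cv2
s=cv2.imread('pics/scene0.png');t=cv2.imread('pics/top0.png')
cv2.imwrite('pics/s1.png',cv2.resize(s[150:400,180:480],None,fx=2.4,fy=2.4,interpolation=cv2.INTER_CUBIC))
cv2.imwrite('pics/t1.png',cv2.resize(t[130:350,180:470],None,fx=2.7,fy=2.7,interpolation=cv2.INTER_CUBIC))
E
```

```text
(no output)
```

View pics/s1.png

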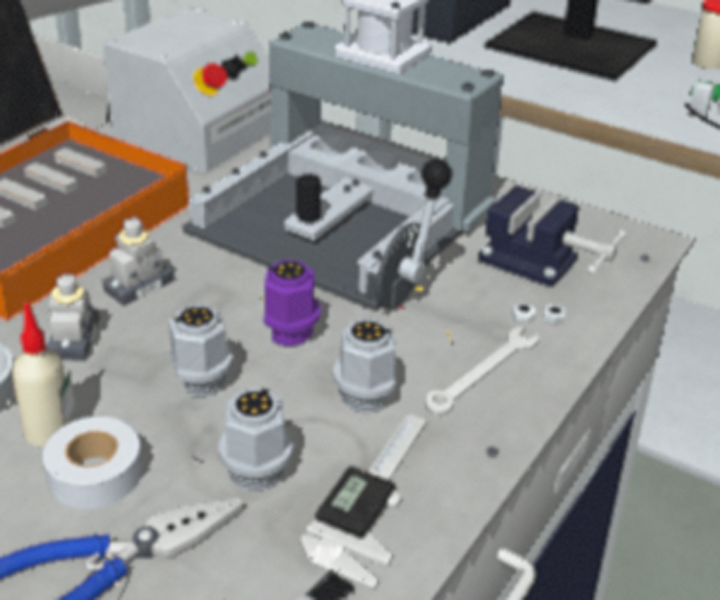

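View pics/t1.png

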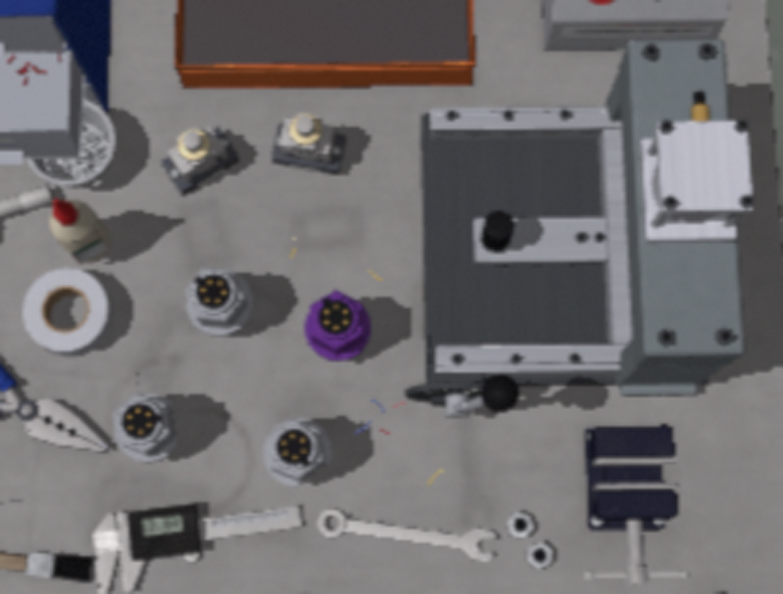

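Grey shells are at top px (288,295), (258,245) and (233,293). The purple one at (305,251) is the look-alike and stays. The press is at the right with its slide home, and the lever leans towards the head. I'll move towards the lever first.

Emit:
jog_arm --rows '[[[0,0,-15,-6.64,94],[0,0,-15,-6.64,94],[0,0,-15,-6.64,94],[0,0,-15,-6.64,94],[0,0,-15,-6.64,94],[0,0,-15,-6.64,94],[0,0,-15,-6.64,94],[0,0,-15,-6.64,94],[0,0,-15,-6.64,94],[0,0,-15,-6.64,94]]]'

```text
time_s: 1.43
position: [0.26, -0.5956, 0.3231]
eef_rot: [0.0, 1.0, 0.003, -0.0]
contact_force: [-0.9, -0.1, 0.6]
width: 0.094
```

Emit:
jog_arm --rows '[[[10,-39,0,0,94],[10,-39,0,0,94],[10,-39,0,0,94],[10,-39,0,0,94],[10,-39,0,0,94],[10,-39,0,0,94],[10,-39,0,0,94],[10,-39,0,0,94],[10,-39,0,0,94],[10,-39,0,0,94]]]'

```text
time_s: 2.27
position: [0.3602, -0.2039, 0.3226]
eef_rot: [0.0, 1.0, -0.0, 0.0]
contact_force: [0.8, -0.6, 0.1]
width: 0.0938
```

Emit:
jog_arm --rows '[[[10,-39,0,0,94],[10,-39,0,0,94],[10,-39,0,0,94],[10,-39,0,0,94],[10,-39,0,0,94],[10,-39,0,0,94],[10,-39,0,0,94],[10,-39,0,0,94],[0,0,0,0,94],[0,0,0,0,94]]]'

```text
time_s: 3.1
position: [0.4401, 0.1088, 0.3223]
eef_rot: [-0.0, 1.0, 0.003, -0.0]
contact_force: [0.2, -1.6, -0.2]
width: 0.094
```

```bash
cat >> h.py <<'E'
def tri(obs):
    A=np.zeros((3,3));b=np.zeros(3)
    for o,d in obs:
        d=d/np.linalg.norm(d);P=np.eye(3)-np.outer(d,d);A+=P;b+=P@o
    x=np.linalg.solve(A,b); return x,[round(float(np.linalg.norm(np.cross(x-o,d/np.linalg.norm(d)))),4) for o,d in obs]
E
python3 - <<'E'
from h import *
p,r=st()
for n,a,b in(('ball',(361.1,220),(363.9,274.9)),('pivot',(354.1,261.2),(350.9,284)),('knob',(308.3,230.4),(363.5,213.3))):
    print(n,tri([ray('scene',a),ray('top',b)]))
im=robot.grab_frame('wrist');cv2.imwrite('pics/w0.png',im)
k=robot.calibration('wrist');print(k['fov_y'],np.round(np.linalg.inv(k['camera_from_world'])[:3],3).tolist())
for t,z in(('shell_1',.033),('nest_1',.037),('slide_knob',.054),('lever_ball',.12),('lever_pivot',.042)):
    for d in robot.spot_point('wrist',t): print(t,round(d['conf'],2),np.round(d['centre'],1),np.round(atz('wrist',d['centre'],z,k),3))
E
```

```text
t 3.1 p [0.4401 0.1088 0.3223] w 0.094 F [ 0.2 -1.6 -0.2] j [ 0.26  0.24 -0.71  1.79  0.16  1.18 -0.49]
X [ 1.     0.006 -0.   ] Y [ 0.006 -1.    -0.001] Z [-0.     0.001 -1.   ]
ball (array([0.47844713, 0.19565817, 0.13270695]), [0.0009, 0.0009])
pivot (array([0.47464635, 0.21644646, 0.04526515]), [0.0007, 0.0007])
knob (array([0.61712861, 0.18590936, 0.05705692]), [0.0028, 0.0028])
62.13581973111831 [[1.0, 0.001, 0.001, 0.441], [0.001, -0.97, -0.244, 0.177], [0.0, 0.244, -0.97, 0.534]]
shell_1 0.69 [275.   73.1] [0.393 0.251 0.033]
shell_1 0.58 [413.3  19.5] [0.552 0.308 0.033]
slide_knob 0.65 [466.8 131.2] [0.617 0.185 0.054]
lever_ball 0.57 [355.9 121.3] [0.481 0.193 0.12 ]
lever_pivot 0.84 [351.2 105.5] [0.483 0.214 0.042]
```

View pics/w0.png

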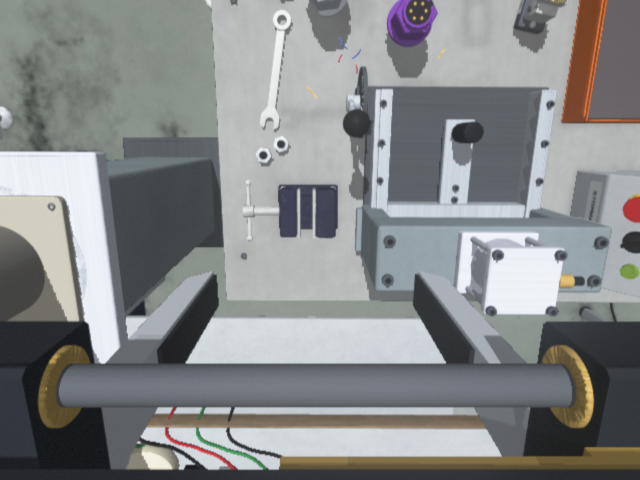

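Lever ball at wrist px (356,121) → (0.480,0.195,0.133), so the lever is at about 0.93 rad. I'll grip the ball.

Emit:
jog_arm --rows '[[[13.5,-28.5,10,0,60],[13.5,-28.5,10,0,60],[13,-29,10,0,60],[0,0,36,0,60],[0,0,36,0,60],[0,0,36,0,60],[0,0,36,0,60],[0,0,34,0,60],[0,0,0,0,60],[0,0,0,0,60]]]'

```text
time_s: 4.23
position: [0.4796, 0.1911, 0.1137]
eef_rot: [0.001, 1.0, -0.001, -0.001]
contact_force: [-0.8, 0.6, 0.6]
width: 0.0603
```

Emit:
jog_arm --rows '[[[0,0,0,0,15],[0,0,0,0,15],[0,0,0,0,15],[0,0,0,0,15],[0,0,0,0,15]]]' --squeeze 10

```text
time_s: 4.65
position: [0.481, 0.1925, 0.1154]
eef_rot: [-0.0, 1.0, -0.0, 0.001]
contact_force: [0.5, 0.2, 0.2]
width: 0.03
```

Emit:
jog_arm --rows '[[[0,-5.6,-1,0,15],[0,-5.7,-0.9,0,15],[0,-8.8,-0.4,0,15],[0,-8.8,0.4,0,15],[0,-8.6,1.3,0,15],[0,-8.6,2.2,0,15],[0,-8.1,3,0,15],[0,-8.1,3.9,0,15],[0,-7.5,4.5,0,15],[0,-7,5.4,0,15]]]'

```text
time_s: 5.48
position: [0.4802, 0.27, 0.0953]
eef_rot: [-0.0, 1.0, 0.0, -0.0]
contact_force: [-0.2, 1.1, -0.7]
width: 0.0151
```

Emit:
jog_arm --rows '[[[0,-2,2,0,15],[0,0,0,0,15],[0,0,0,0,15],[0,0,0,0,15]]]'

```text
time_s: 5.82
position: [0.4804, 0.2705, 0.0939]
eef_rot: [0.0, 1.0, -0.0, 0.0]
contact_force: [0.6, 0.3, 0.6]
width: 0.0152
```

```bash
python3 - <<'E'
from h import *
p,r=st()
a=robot.grab_frame('scene')
o=[]
for c in('scene','top'):
    if c=='top': robot.grab_frame(c)
    d=robot.spot_point(c,'lever_ball');print([(round(x['conf'],2),np.round(x['centre'],1)) for x in d]); 
cv2.imwrite('pics/s2.png',cv2.resize(a[180:300,280:420],None,fx=4,fy=4,interpolation=cv2.INTER_CUBIC))
E
```

```text
t 5.82 p [0.4804 0.2705 0.0939] w 0.0152 F [0.6 0.3 0.6] j [-0.2   0.65 -0.56  1.86  0.48  0.77 -1.03]
X [ 1.    -0.001  0.   ] Y [-0.001 -1.     0.001] Z [ 0.    -0.001 -1.   ]
[(0.55, array([360.8, 222.2]))]
[(0.3, array([233.3, 293.3]))]
```

View pics/s2.png

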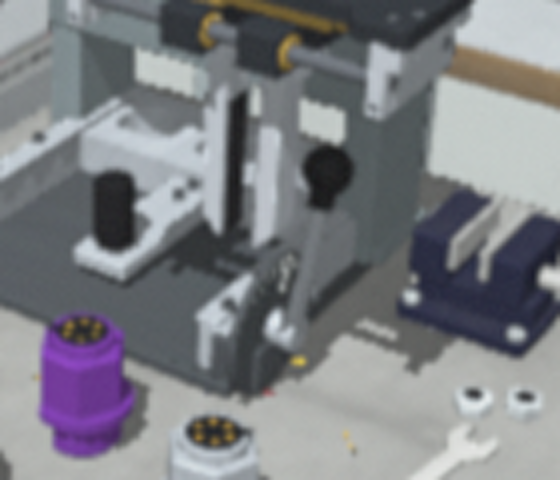

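The ball is still at scene px (362,222): I moved before the fingers had closed. I'll retry and let them close fully.

Emit:
jog_arm --rows '[[[0,0,-38,0,60],[0,0,-38,0,60],[0,38,0,0,60],[0,37,0,0,60],[0,0,20,0,60],[0,0,20,0,60],[0,0,19,0,60],[0,0,0,0,60],[0,0,0,0,30],[0,0,0,0,15]]]'

```text
time_s: 6.85
position: [0.4808, 0.1967, 0.1118]
eef_rot: [-0.0, 1.0, 0.0, 0.001]
contact_force: [1.1, 0.8, 0.8]
width: 0.0502
```

Emit:
jog_arm --rows '[[[0,0,0,0,15],[0,0,0,0,15],[0,0,0,0,15],[0,0,0,0,15],[0,0,0,0,15],[0,0,0,0,15]]]' --squeeze 15

```text
time_s: 7.35
position: [0.4803, 0.1961, 0.111]
eef_rot: [-0.0, 1.0, -0.0, 0.0]
contact_force: [0.0, -0.0, -0.3]
width: 0.0155
```

```bash
python3 - <<'E'
from h import *
p,r=st()
g=p-.019*r.as_matrix()[:,2]
for c in('scene','top'):
    a=robot.grab_frame(c); q=proj(c,g); print(c,q,proj(c,p))
    x,y=(290,170) if c=='scene' else (310,210)
    b=cv2.resize(a[y:y+100,x:x+130],None,fx=4,fy=4,interpolation=cv2.INTER_CUBIC)
    cv2.circle(b,tuple(int(v) for v in (q-[x,y])*4),4,(0,0,255),1); cv2.imwrite(f'pics/{c}3.png',b)
a=np.hstack([cv2.imread(f'pics/{c}3.png')[:, :400] if c=='scene' else cv2.imread(f'pics/{c}3.png')[:,:400] for c in('scene','top')]);cv2.imwrite('pics/c3.png',a)
E
```

```text
t 7.35 p [0.4803 0.1961 0.111 ] w 0.0155 F [ 0.  -0.  -0.3] j [-0.05  0.58 -0.59  1.93  0.46  0.76 -0.9 ]
X [ 1. -0.  0.] Y [-0. -1. -0.] Z [ 0.  0. -1.]
scene [359.61824081 220.90625587] [358.99849438 229.07024882]
top [363.72111673 274.56450341] [362.98330525 276.04333903]
```

View pics/c3.png

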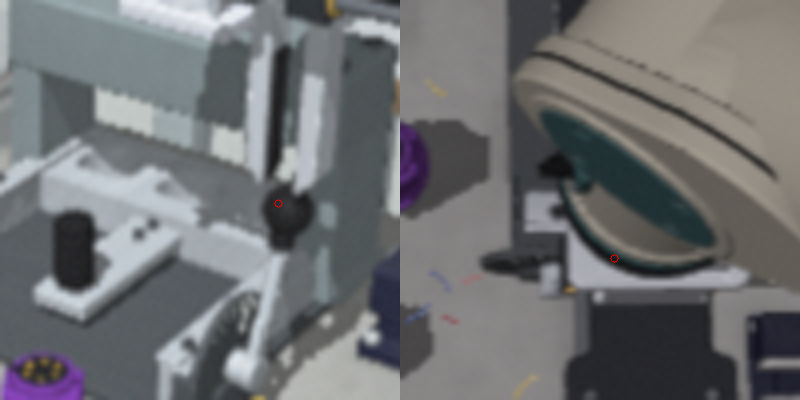

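```bash
python3 - <<'E'
from h import *
print(proj('scene',[.4804,.2705,.0939]))
# wrist camera pose at w0
k=robot.calibration('wrist');k=dict(k);T=np.array([[1.0,.001,.001,.441],[.001,-.97,-.244,.177],[0,.244,-.97,.534],[0,0,0,1]]);k['camera_from_world']=np.linalg.inv(T)
S=ray('scene',(361.7,222.5));To=ray('top',(365.2,275.6));W=ray('wrist',(357,123),k)
for n,o in(('all',[S,To,W]),('ST',[S,To]),('SW',[S,W]),('TW',[To,W])): print(n,tri(o))
# predicted ball as fn of lever, for pivot (.4755,.2155)
E
```

```text
[339.33513855 252.26171048]
all (array([0.47989469, 0.1916188 , 0.12463989]), [0.0019, 0.0015, 0.0025])
ST (array([0.4781543 , 0.19269415, 0.12570368]), [0.0009, 0.0009])
SW (array([0.48058175, 0.19038535, 0.12411493]), [0.002, 0.002])
TW (array([0.48359077, 0.19153262, 0.10193052]), [0.0012, 0.0012])
```

```bash
python3 - <<'E'
from h import *
s=robot.read_state();p=np.array(s['position'])
a=robot.grab_frame('wrist');k=robot.calibration('wrist')
for z,c in((0,(0,0,255)),(.019,(0,255,0))):
    q=proj('wrist',p+[0,0,z],k);print(q);cv2.circle(a,tuple(int(v) for v in q),4,c,1)
cv2.imwrite('pics/w4.png',a[0:400,150:550])
E
```

```text
[313.94264025 267.82405977]
[313.8386322  279.54542311]
```

View pics/w4.png

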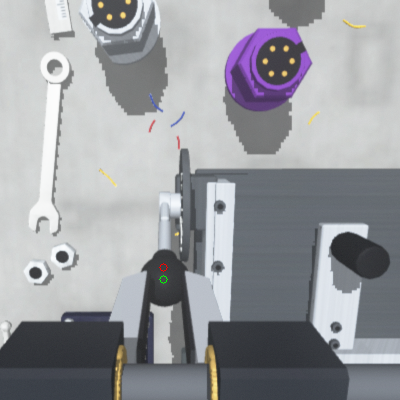

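The ball (wrist px 316,275) seems clipped between the fingertips, and the scene picture shows the tips about 20 mm higher than computed. They closed over its top. I'll go lower and check by feel.

Emit:
jog_arm --rows '[[[0,0,0,0,50],[0,0,0,0,50],[0,0,0,0,50],[0,0,0,0,50],[0,2,6,0,50],[0,0,7,0,50],[0,0,7,0,50],[0,0,0,0,15],[0,0,0,0,15],[0,0,0,0,15]]]'

```text
time_s: 8.33
position: [0.4802, 0.1942, 0.0907]
eef_rot: [-0.0, 1.0, 0.0, -0.0]
contact_force: [0.1, -0.3, -0.1]
width: 0.0332
```

Emit:
jog_arm --rows '[[[0,0,0,0,15],[0,0,0,0,15],[0,0,0,0,15],[0,0,0,0,15],[0,0,0,0,15],[0,0,0,0,15]]]' --squeeze 15

```text
time_s: 8.83
position: [0.4797, 0.1942, 0.0909]
eef_rot: [0.0, 1.0, 0.0, -0.0]
contact_force: [-3.4, 0.4, 1.2]
width: 0.0262
```

Emit:
jog_arm --rows '[[[0,-7.7,-1.8,0,15],[0,-7.8,-1.2,0,15],[0,-8.8,-0.4,0,15],[0,-8.8,0.4,0,15],[0,-8.6,1.3,0,15],[0,-8.6,2.2,0,15],[0,-8.1,3,0,15],[0,-8.1,3.9,0,15],[0,-7.5,4.5,0,15],[0,-7,5.4,0,15]]]'

```text
time_s: 9.67
position: [0.4797, 0.2785, 0.0737]
eef_rot: [-0.002, 1.0, 0.001, 0.0]
contact_force: [-5.9, 0.9, 2.4]
width: 0.026
```

Emit:
jog_arm --rows '[[[0,-3,3.5,0,15],[0,0,0,0,15],[0,0,0,0,15],[0,0,0,0,15]]]'

```text
time_s: 10.0
position: [0.4797, 0.2819, 0.0703]
eef_rot: [-0.002, 1.0, 0.001, 0.0]
contact_force: [-5.3, 1.9, 2.3]
width: 0.0259
```

Emit:
jog_arm --rows '[[[0,0,0,0,50],[0,0,0,0,50],[0,0,0,0,50],[0,0,0,0,50],[0,0,-40,0,50],[0,0,-40,0,50],[0,0,-40,0,50],[35,25,0,0,50],[35,25,0,0,50],[35,25,0,0,50]]]'

```text
time_s: 10.83
position: [0.5843, 0.2045, 0.1917]
eef_rot: [-0.0, 1.0, 0.0, 0.002]
contact_force: [0.3, 0.7, -0.1]
width: 0.0502
```

Emit:
jog_arm --rows '[[[32,21,0,0,50],[0,0,0,0,50]]]'

```text
time_s: 11.0
position: [0.6217, 0.1753, 0.189]
eef_rot: [0.002, 1.0, -0.006, 0.002]
contact_force: [0.2, -1.6, -1.1]
width: 0.0499
```

```bash
python3 - <<'E'
from h import *
p,r=st()
a=robot.grab_frame('wrist');k=robot.calibration('wrist')
for t,z in(('slide_knob',.054),('lever_ball',.109)):
    for d in robot.spot_point('wrist',t): print(t,round(d['conf'],2),np.round(d['centre'],1),np.round(atz('wrist',d['centre'],z,k),4))
print('tip',proj('wrist',p,k))
b=robot.grab_frame('scene')
for d in robot.spot_point('scene','lever_ball'): print(d['conf'],d['centre'],atz('scene',d['centre'],.109))
q=proj('scene',p);print('tip scene',q)
cv2.circle(b,tuple(int(v) for v in q),2,(0,0,255),-1)
cv2.imwrite('pics/c5.png',np.hstack([a,cv2.resize(b[150:310,270:430],(480,480),interpolation=cv2.INTER_CUBIC)])[:, 330:])
E
```

```text
t 11.0 p [0.6217 0.1753 0.189 ] w 0.0499 F [ 0.2 -1.6 -1.1] j [ 0.02  0.66 -0.6   1.5   0.41  1.1  -0.68]
X [ 1.    -0.013  0.005] Y [-0.013 -1.     0.004] Z [ 0.005 -0.005 -1.   ]
slide_knob 0.9 [310.3 205.7] [0.6147 0.1915 0.054 ]
slide_knob 0.32 [397.   36.7] [0.6855 0.3269 0.054 ]
lever_ball 0.71 [106.4  93.6] [0.4754 0.2806 0.109 ]
tip [320.67909416 274.27582687]
0.8 [343.1, 246.5] [0.47347676 0.26919492 0.109     ]
tip scene [308.49352687 173.90954151]
```

View pics/c5.png

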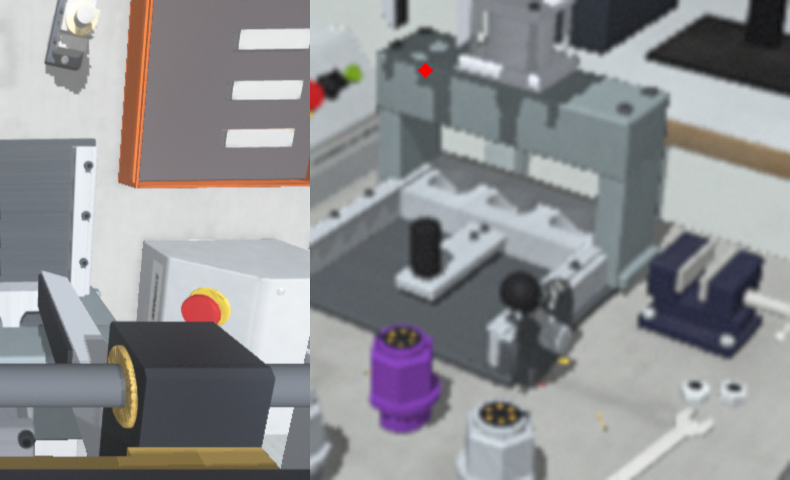

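Lever is released (ball low on the +y side at scene px 343,246). The knob is at wrist px (310,206). I'll take the knob next.

Emit:
jog_arm --rows '[[[-6,-13.5,0,0,50],[0,0,30,0,50],[0,0,30,0,50],[0,0,30,0,50],[0,0,30,0,50],[0,0,25,0,50],[0,0,15,0,50],[0,0,0,0,50],[0,0,0,0,12],[0,0,0,0,12]]]'

```text
time_s: 12.08
position: [0.6083, 0.1999, 0.0316]
eef_rot: [-0.001, 1.0, 0.001, 0.001]
contact_force: [0.2, -0.2, 0.4]
width: 0.0399
```

Emit:
jog_arm --rows '[[[0,0,0,0,12],[0,0,0,0,12],[0,0,0,0,12],[0,0,0,0,12],[0,0,0,0,12],[0,0,0,0,12]]]' --squeeze 15

```text
time_s: 12.58
position: [0.6169, 0.2005, 0.0328]
eef_rot: [-0.003, 1.0, -0.0, 0.008]
contact_force: [13.2, 2.5, -8.4]
width: 0.019
```

Off centre (the last reading was taken while moving), so I'll regrip.

Emit:
jog_arm --rows '[[[0,0,0,0,45],[0,0,0,0,45],[0,0,0,0,45],[0,0,0,0,45],[4,6,0,0,45],[4,6,0,0,45],[0,0,0,0,45],[0,0,0,0,12],[0,0,0,0,12],[0,0,0,0,12]]]'

```text
time_s: 13.42
position: [0.6157, 0.1861, 0.03]
eef_rot: [-0.0, 1.0, 0.0, -0.0]
contact_force: [-0.1, -0.1, -0.1]
width: 0.0284
```

Emit:
jog_arm --rows '[[[0,0,0,0,12],[0,0,0,0,12],[0,0,0,0,12],[0,0,0,0,12],[0,0,0,0,12]]]' --squeeze 15

```text
time_s: 13.83
position: [0.6167, 0.1862, 0.0301]
eef_rot: [-0.0, 1.0, -0.0, 0.001]
contact_force: [3.6, 0.4, -3.8]
width: 0.0233
```

Emit:
jog_arm --rows '[[[0,-6,0,0,12],[0,-14,0,0,12],[0,-14,0,0,12],[0,-14,0,0,12],[0,-14,0,0,12],[0,-14,0,0,12],[0,-14,0,0,12],[0,-14,0,0,12],[0,-14,0,0,12],[0,-7,0,0,12]]]'

```text
time_s: 14.67
position: [0.6166, 0.3116, 0.03]
eef_rot: [0.001, 1.0, 0.001, 0.001]
contact_force: [4.3, -9.9, 6.4]
width: 0.0233
```

Emit:
jog_arm --rows '[[[0,-5,0,0,12],[0,0,0,0,12],[0,0,0,0,12]]]'

```text
time_s: 14.92
position: [0.6165, 0.3115, 0.03]
eef_rot: [0.004, 1.0, -0.001, -0.0]
contact_force: [2.5, -9.5, 3.1]
width: 0.0232
```

Emit:
jog_arm --rows '[[[0,0,0,0,42],[0,0,0,0,42],[0,0,0,0,42],[0,0,-38,0,42],[0,0,-40,0,42],[0,0,-40,0,42],[0,0,-40,0,94],[-25,20,-40,0,94],[-35,20,0,0,94],[-30,20,0,0,94]]]'

```text
time_s: 15.75
position: [0.529, 0.2624, 0.2227]
eef_rot: [-0.002, 1.0, 0.001, 0.001]
contact_force: [-0.1, -0.8, -0.4]
width: 0.0654
```

Emit:
jog_arm --rows '[[[0,0,-30,0,94],[0,0,-30,0,94],[0,0,0,0,94],[0,0,0,0,94],[0,0,0,0,94]]]'

```text
time_s: 16.17
position: [0.53, 0.2606, 0.2804]
eef_rot: [-0.0, 1.0, 0.001, -0.0]
contact_force: [-0.3, -0.3, -1.0]
width: 0.0934
```

```bash
python3 - <<'E'
from h import *
p,r=st()
ims={c:robot.grab_frame(c) for c in('wrist','scene','top')}
k=robot.calibration('wrist')
for c in ims:
  kk=k if c=='wrist' else None
  for t,z in(('shell_1',.033),('nest_1',.037),('slide_knob',.054)):
    for d in robot.spot_point(c,t):
        if d['conf']>.35: print(c,t,round(d['conf'],2),np.round(d['centre'],1),np.round(atz(c,d['centre'],z,kk),4))
a=ims['wrist'];cv2.imwrite('pics/w6.png',a);np.save('k6.npy',k['camera_from_world'])
cv2.imwrite('pics/top6.png',ims['top']);cv2.imwrite('pics/scene6.png',ims['scene'])
cv2.imwrite('pics/w6v.png',cv2.resize(a[0:330],None,fx=1.25,fy=1.25))
E
```

```text
t 16.17 p [0.53   0.2606 0.2804] w 0.0934 F [-0.3 -0.3 -1. ] j [-0.1   0.5  -0.64  1.53  0.31  1.22 -0.8 ]
X [ 1.     0.001 -0.001] Y [ 0.001 -1.    -0.   ] Z [-0.001  0.    -1.   ]
wrist shell_1 0.98 [330.9 153.9] [0.548  0.3126 0.033 ]
wrist shell_1 0.96 [257.4  14.2] [0.4702 0.4548 0.033 ]
wrist shell_1 0.82 [350.7  67.3] [0.5683 0.4034 0.033 ]
wrist shell_1 0.71 [242.4 130.1] [0.4494 0.3385 0.033 ]
wrist nest_1 0.64 [389.1 263.6] [0.6186 0.1843 0.037 ]
wrist nest_1 0.61 [437.6 261.8] [0.6764 0.1866 0.037 ]
wrist nest_1 0.57 [338.8 263.3] [0.5585 0.1847 0.037 ]
wrist slide_knob 0.61 [394.9 156.2] [0.6161 0.311  0.054 ]
scene shell_1 0.97 [331.5 305.2] [0.4449 0.35   0.033 ]
scene shell_1 0.8 [296.8 276.1] [0.5509 0.3144 0.033 ]
scene shell_1 0.58 [288.2 334.1] [0.4638 0.4562 0.033 ]
scene nest_1 0.88 [285.5 232.2] [0.6722 0.1952 0.037 ]
scene nest_1 0.7 [309. 238.] [0.6127 0.1844 0.037 ]
scene nest_1 0.65 [263.  294.2] [0.565  0.4021 0.037 ]
scene nest_1 0.59 [329.2 242.2] [0.5653 0.1726 0.037 ]
scene slide_knob 0.91 [273.7 254.9] [0.6169 0.3056 0.054 ]
top shell_1 0.69 [290.4 297.6] [0.449  0.3403 0.033 ]
top shell_1 0.66 [261.4 243. ] [0.5643 0.4014 0.033 ]
top shell_1 0.61 [304.  250.2] [0.5478 0.312  0.033 ]
top nest_1 0.95 [360.8 246.8] [0.5529 0.1932 0.037 ]
top nest_1 0.55 [362.  219.7] [0.6112 0.1891 0.037 ]
top slide_knob 0.89 [306.2 213.7] [0.6212 0.3063 0.054 ]
```

View pics/w6v.png

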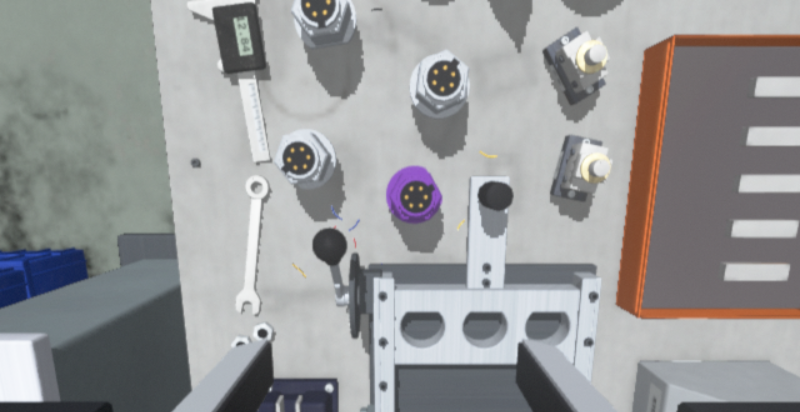

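Three empty nests at view (422,325), (485,327) and (548,326), flats towards +y. Grey shells at view (305,158), (440,83) and (323,15). Purple at (414,195) is left alone. I'll rectify the shell tops to read the notches.

```bash
cat >> h.py <<'E'
def rect(im,cam,c,z,cal=None,half=.04,n=300):
    # metric top view: image x = world x, image y = -world y
    w=[(c[0]-half,c[1]+half),(c[0]+half,c[1]+half),(c[0]+half,c[1]-half),(c[0]-half,c[1]-half)]
    src=np.float32([proj(cam,[x,y,z],cal) for x,y in w]);dst=np.float32([(0,0),(n,0),(n,n),(0,n)])
    return cv2.warpPerspective(im,cv2.getPerspectiveTransform(src,dst),(n,n),flags=cv2.INTER_CUBIC)
E
python3 - <<'E'
from h import *
k=dict(robot.calibration('wrist'));k['camera_from_world']=np.load('k6.npy')
w=cv2.imread('pics/w6.png');s=cv2.imread('pics/scene6.png');t=cv2.imread('pics/top6.png')
S=[(.449,.339),(.566,.402),(.470,.457)]
rows=[np.hstack([rect(im,c,q,.066,kk,n=266) for q in S]) for im,c,kk in((w,'wrist',k),(t,'top',None))]
cv2.imwrite('pics/r7.png',np.vstack(rows))
E
```

```text
(no output)
```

View pics/r7.png

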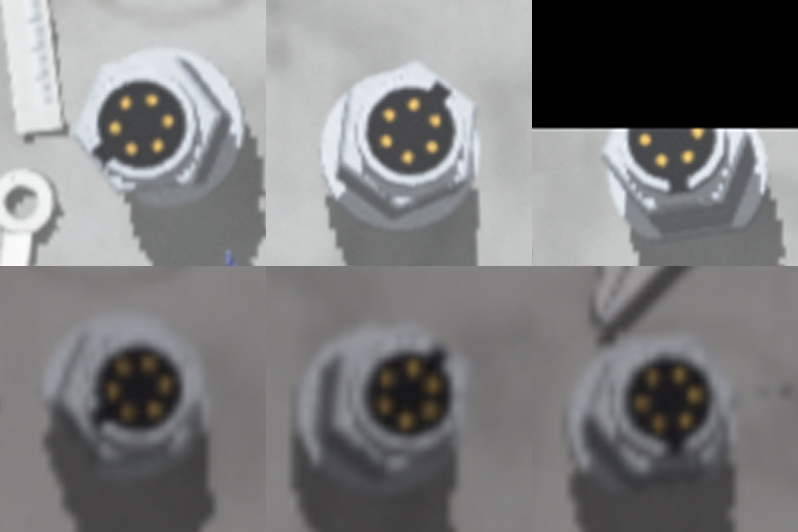

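Notch angles measured ccw from +x: A (218/215 → 217°), B 55°, C 275°. All three are grey and none is the look-alike. I'll hover over A, squeeze it along two face pairs so it centres, then lift.

Emit:
jog_arm --rows '[[[-26,-27,0,0,80],[-26,-27,0,0,80],[-27,-27,0,0,80],[0,0,28,-6.17,80],[0,0,28,-6.17,80],[0,0,28,-6.17,80],[0,0,28,-6.17,80],[0,0,28,-6.17,80],[0,0,28,-6.15,80],[0,0,0,0,80]]]'

```text
time_s: 17.6
position: [0.4492, 0.3374, 0.1078]
eef_rot: [0.002, 0.948, 0.319, -0.004]
contact_force: [-0.4, -0.2, 0.4]
width: 0.08
```

```bash
python3 - <<'E'
from h import *
p,r=st()
print('to A (tool mm)',tool(p,r,[.451,.342,.008]))
k=dict(robot.calibration('wrist'));k['camera_from_world']=np.load('k6.npy')
w=cv2.imread('pics/w6.png');c=(.6165,.186)
a=rect(w,'wrist',c,.037,k,half=.09,n=720);cv2.imwrite('pics/n8.png',a[220:500])
g=cv2.cvtColor(a,cv2.COLOR_BGR2GRAY)
for x in(120,360,600):
    s=g[250:470,x-120:x+120] if x-120>=0 else g[250:470,0:240]
    _,b=cv2.threshold(s,0,255,cv2.THRESH_OTSU+cv2.THRESH_BINARY_INV)
    n,l,stt,ce=cv2.connectedComponentsWithStats(b)
    i=1+np.argmax(stt[1:,4]); x0,y0,ww,hh,ar=stt[i]
    cx=x-120+x0+ww/2; bot=250+y0+hh
    print(x,'x',round(c[0]+(cx-360)/4000,4),'w mm',ww/4,'bottom y',round(c[1]-(bot-360)/4000,4),'top y',round(c[1]-(250+y0-360)/4000,4))
E
```

```text
t 17.6 p [0.4492 0.3374 0.1078] w 0.08 F [-0.4 -0.2  0.4] j [-0.24  0.69 -0.73  1.81  0.58  0.88 -0.59]
X [ 0.797  0.604 -0.009] Y [ 0.604 -0.797  0.   ] Z [-0.007 -0.006 -1.   ]
to A (tool mm) [ 5.1 -2.6 99.8]
120 x 0.557 w mm 42.5 bottom y 0.1685 top y 0.2025
360 x 0.6166 w mm 42.75 bottom y 0.1682 top y 0.2025
600 x 0.6764 w mm 42.25 bottom y 0.1727 top y 0.2022
```

View pics/n8.png

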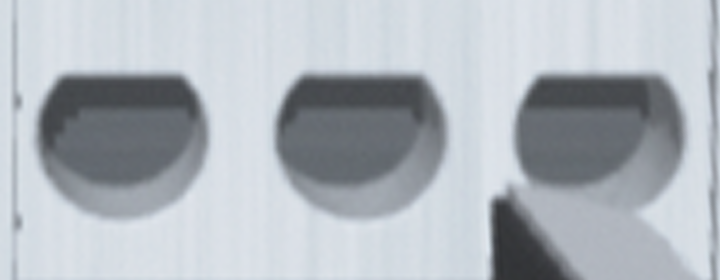

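Nest mouths are clear: centres x 0.557, 0.6166, 0.6764, y 0.1873, no yaw. I'll descend on A and do the first squeeze.

Emit:
jog_arm --rows '[[[5,-2.6,30,0,80],[0,0,30,0,70],[0,0,25,0,70],[0,0,15,0,70],[0,0,0,0,70],[0,0,0,0,35],[0,0,0,0,35],[0,0,0,0,35],[0,0,0,0,35],[0,0,0,0,35]]]' --squeeze 5

```text
time_s: 18.43
position: [0.4541, 0.3455, 0.0136]
eef_rot: [0.0, 0.948, 0.317, 0.0]
contact_force: [-0.6, -0.2, 2.1]
width: 0.0409
```

Emit:
jog_arm --rows '[[[0,0,0,0,35],[0,0,0,0,35],[0,0,0,0,35],[0,0,0,0,35],[0,0,0,0,35],[0,0,0,0,35]]]'

```text
time_s: 18.93
position: [0.4536, 0.3453, 0.0131]
eef_rot: [0.0, 0.948, 0.317, -0.0]
contact_force: [-3.4, -2.3, 5.8]
width: 0.0406
```

Emit:
jog_arm --rows '[[[0,0,0,0,70],[0,0,0,0,70],[0,0,0,0,70],[0,0,0,0,70],[0,0,0,0,70],[0,0,0,-6,70],[0,0,0,-6,70],[0,0,0,-6,70],[0,0,0,-6,70],[0,0,0,-6,70]]]'

```text
time_s: 19.77
position: [0.4544, 0.3459, 0.0127]
eef_rot: [-0.0, 0.833, 0.554, 0.0]
contact_force: [0.2, 0.2, 0.8]
width: 0.0698
```

Emit:
jog_arm --rows '[[[0,0,0,-6,70],[0,0,0,-6,70],[0,0,0,-6,70],[0,0,0,-6,70],[0,0,0,-6,70],[0,0,0,0,70],[0,0,0,0,35],[0,0,0,0,35],[0,0,0,0,35],[0,0,0,0,35]]]'

```text
time_s: 20.6
position: [0.4542, 0.3459, 0.0127]
eef_rot: [0.0, 0.663, 0.749, 0.0]
contact_force: [-0.1, 1.0, 0.1]
width: 0.0466
```

Emit:
jog_arm --rows '[[[0,0,0,0,35],[0,0,0,0,35],[0,0,0,0,35],[0,0,0,0,35],[0,0,0,0,35],[0,0,0,0,35],[0,0,0,0,35]]]' --squeeze 25

```text
time_s: 21.18
position: [0.4543, 0.3453, 0.0127]
eef_rot: [0.0, 0.663, 0.749, -0.0]
contact_force: [0.7, -3.2, 2.8]
width: 0.0398
```

```bash
python3 - <<'E'
from h import *
st()
E
```

```text
t 21.18 p [0.4543 0.3453 0.0127] w 0.0398 F [ 0.7 -3.2  2.8] j [-0.18  0.9  -0.87  1.86  0.92  0.85  0.16]
X [-0.121  0.993 -0.001] Y [0.993 0.121 0.   ] Z [ 0.    -0.001 -1.   ]
```

Emit:
jog_arm --rows '[[[0,0,-10,0,35],[0,0,-30,7,35],[0,0,-35,7,35],[0,0,-35,7,35],[0,0,-30,7,35],[0,0,0,7,35],[0,0,0,7,35],[0,0,0,7,35],[0,0,0,7,35],[0,0,0,7,35]]]'

```text
time_s: 22.02
position: [0.4534, 0.3467, 0.1529]
eef_rot: [-0.001, 0.957, 0.29, 0.0]
contact_force: [-0.5, -0.3, -2.7]
width: 0.0396
```

Emit:
jog_arm --rows '[[[0,0,0,7,35],[0,0,0,7,35],[0,0,0,7,35],[0,0,0,7,35],[0,0,0,7,35],[0,0,0,7,35],[0,0,0,7,35],[0,0,0,7,35],[0,0,0,7,35],[0,0,0,0,35]]]'

```text
time_s: 22.85
position: [0.4533, 0.3469, 0.1528]
eef_rot: [-0.001, 0.968, -0.251, -0.0]
contact_force: [-0.5, 0.8, -3.6]
width: 0.0399
```

Emit:
jog_arm --rows '[[[33.6,17.1,0,1,35],[33.6,17.1,0,0,35],[33.6,17.1,0,0,35],[33.6,17.1,0,0,35],[33.6,17.1,0,0,35],[0,0,0,0,35],[0,0,0,0,35],[0,0,0,0,35]]]'

```text
time_s: 23.52
position: [0.5568, 0.1892, 0.1525]
eef_rot: [-0.001, 0.966, -0.258, -0.001]
contact_force: [-0.2, 0.9, -2.6]
width: 0.0396
```

```bash
python3 - <<'E'
from h import *
p,r=st()
print(tool(p,r,[.557,.1873,.0277]))
a=robot.grab_frame('wrist');k=robot.calibration('wrist')
cv2.imwrite('pics/w9.png',a)
print(proj('wrist',p,k))
E
```

```text
t 23.52 p [0.5568 0.1892 0.1525] w 0.0396 F [-0.2  0.9 -2.6] j [-0.09  0.59 -0.44  1.71  0.3   0.91 -1.18]
X [ 0.867 -0.498 -0.002] Y [-0.498 -0.867 -0.001] Z [-0.001  0.002 -1.   ]
[  1.3   1.7 124.8]
[315.38438625 269.42639418]
```

View pics/w9.png

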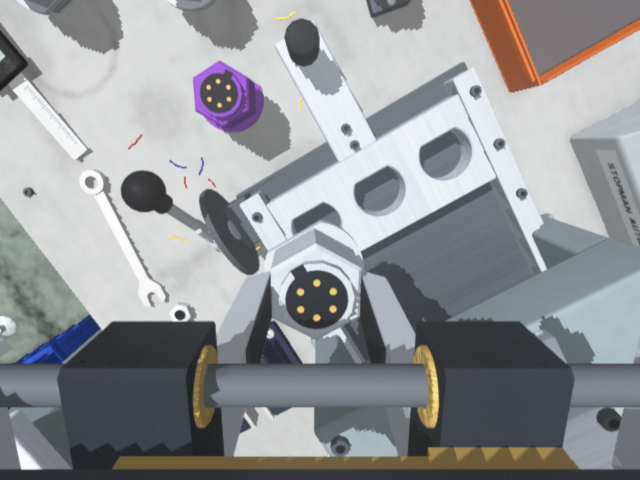

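Shell A is held with its notch at about 93° (px 298,270 against centre 316,298), over nest 1. I'll lower it.

Emit:
jog_arm --rows '[[[1.3,1.7,24,0,35],[0,0,24,0,35],[0,0,24,0,35],[0,0,24,0,35],[0,0,0,0,35],[0,0,4,0,35],[0,0,4,0,35],[0,0,3,0,35],[0,0,3,0,35],[0,0,0,0,35]]]'

```text
time_s: 24.4
position: [0.5581, 0.1866, 0.0468]
eef_rot: [-0.0, 0.966, -0.259, 0.001]
contact_force: [-6.5, -4.3, 19.7]
width: 0.0402
```

Rim contact, pushing towards −x, −y. I'll shift that way a little and continue.

Emit:
jog_arm --rows '[[[-1,2,0,0,35],[0,0,0,0,35],[0,0,0,0,35]]]'

```text
time_s: 24.65
position: [0.5578, 0.1862, 0.0468]
eef_rot: [-0.002, 0.966, -0.259, 0.002]
contact_force: [-3.5, -1.9, 14.5]
width: 0.0398
```

Emit:
jog_arm --rows '[[[-1,1.5,0,0,35],[0,0,0,0,35],[-0.5,0.5,1,0,35],[0,0,0,0,35],[0,0,0,0,35]]]'

```text
time_s: 25.07
position: [0.5571, 0.1855, 0.0462]
eef_rot: [-0.002, 0.966, -0.259, 0.004]
contact_force: [-1.8, -2.6, 16.7]
width: 0.04
```

```bash
python3 - <<'E'
from h import *
p,r=st(); print(robot.read_state()['wrist_torque'])
a=robot.grab_frame('wrist');cv2.imwrite('pics/w10.png',cv2.resize(a[150:400,200:440],None,fx=2,fy=2,interpolation=cv2.INTER_CUBIC))
E
```

```text
t 25.07 p [0.5571 0.1855 0.0462] w 0.04 F [-1.8 -2.6 16.7] j [-0.14  0.72 -0.37  1.81  0.39  0.67 -1.26]
X [ 0.866 -0.5    0.006] Y [-0.5   -0.866 -0.006] Z [ 0.008  0.003 -1.   ]
[-0.17521622  0.45983676  0.02245367]
```

View pics/w10.png

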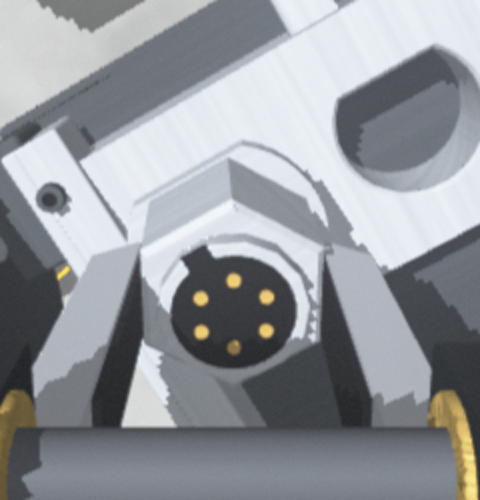

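```bash
python3 - <<'E'
from h import *
p,r=st(); a=robot.grab_frame('wrist');k=robot.calibration('wrist');cv2.imwrite('pics/w11.png',a)
g=cv2.cvtColor(a,cv2.COLOR_BGR2GRAY)
# pins: gold blobs -> socket centre at z ~ collar top
hsv=cv2.cvtColor(a,cv2.COLOR_BGR2HSV);m=cv2.inRange(hsv,(15,80,120),(35,255,255));m[:270]=0;m[345:]=0;m[:,:280]=0;m[:,350:]=0
n,l,s,c=cv2.connectedComponentsWithStats(m)
pts=np.array([c[i] for i in range(1,n) if s[i,4]>8]);print(len(pts),pts.round(1).tolist())
ctr=pts.mean(0)
for z in(.092,.096,.1): print('pins centre',z,np.round(atz('wrist',ctr,z,k),4))
b=rect(a,'wrist',(.6166,.1873),.037,k,half=.035,n=560);cv2.imwrite('pics/n11.png',b)
gg=cv2.cvtColor(b,cv2.COLOR_BGR2GRAY);_,t=cv2.threshold(gg[60:500,60:500],0,255,cv2.THRESH_OTSU+cv2.THRESH_BINARY_INV)
n,l,s,c=cv2.connectedComponentsWithStats(t)
for i in range(1,n):
    if s[i,4]>3000:
        x0,y0,w,h,_=s[i];print('blob x',.6166+(60+x0+w/2-280)/8000,'w',w/8,'ytop',.1873-(60+y0-280)/8000,'ybot',.1873-(60+y0+h-280)/8000)
E
```

```text
t 25.12 p [0.557  0.1855 0.0462] w 0.04 F [-2.1 -1.9 15.5] j [-0.14  0.72 -0.37  1.81  0.39  0.67 -1.26]
X [ 0.866 -0.5    0.006] Y [-0.5   -0.866 -0.006] Z [ 0.008  0.003 -1.   ]
6 [[316.5, 289.8], [299.9, 298.8], [332.9, 298.0], [300.3, 315.6], [332.7, 315.0], [316.7, 323.1]]
pins centre 0.092 [0.5564 0.1824 0.092 ]
pins centre 0.096 [0.5572 0.1839 0.096 ]
pins centre 0.1 [0.5581 0.1855 0.1   ]
blob x 0.617225 w 42.25 ytop 0.203175 ybot 0.16805
```

Emit:
jog_arm --rows '[[[0,0,-6,0,35],[0,0,-6,0,35],[0,0,0,0,35],[0,0,0,0,35],[0,0,0,0,35],[0,0,0,0,35]]]'

```text
time_s: 25.67
position: [0.5531, 0.1835, 0.0532]
eef_rot: [0.0, 0.966, -0.259, -0.0]
contact_force: [-0.5, -0.5, -3.4]
width: 0.0403
```

```bash
cat > pin.py <<'E'
from h import *
# held shell: TCP, socket centre (from pins) for assumed heights, torque
p,r=st(); s=robot.read_state(); print('tq',np.round(s['wrist_torque'],2))
a=robot.grab_frame('wrist');k=robot.calibration('wrist');cv2.imwrite('pics/pin.png',a)
hsv=cv2.cvtColor(a,cv2.COLOR_BGR2HSV);m=cv2.inRange(hsv,(15,80,120),(35,255,255))
q=proj('wrist',p+[0,0,.05],k).astype(int);mm=np.zeros_like(m);cv2.circle(mm,tuple(int(v) for v in q),35,255,-1);m&=mm
n,l,t,c=cv2.connectedComponentsWithStats(m)
pts=np.array([c[i] for i in range(1,n) if t[i,4]>8]);print(len(pts),pts.round(1).tolist())
for z in(.047,.050,.053): print('pins',z,np.round(atz('wrist',pts.mean(0),p[2]+z,k)-p,4))
E
python3 pin.py
```

```text
t 25.67 p [0.5531 0.1835 0.0532] w 0.0403 F [-0.5 -0.5 -3.4] j [-0.13  0.71 -0.38  1.81  0.39  0.7  -1.25]
X [ 0.866 -0.5   -0.001] Y [-0.5   -0.866  0.001] Z [-0.001 -0.    -1.   ]
tq [-0.07 -0.05  0.1 ]
6 [[316.5, 288.9], [299.9, 297.9], [332.7, 297.4], [332.7, 314.2], [300.1, 314.9], [316.5, 323.0]]
pins 0.047 [ 0.0001 -0.0021  0.047 ]
pins 0.05 [ 0.0008 -0.001   0.05  ]
pins 0.053 [0.0015 0.0002 0.053 ]
```

```bash
python3 - <<'E'
from h import *
for f in('w9','w11','pin'):
    a=cv2.imread(f'pics/{f}.png');hsv=cv2.cvtColor(a,cv2.COLOR_BGR2HSV);m=cv2.inRange(hsv,(15,80,120),(35,255,255))
    mm=np.zeros_like(m);cv2.circle(mm,(316,302),35,255,-1);m&=mm
    n,l,t,c=cv2.connectedComponentsWithStats(m);pts=np.array([c[i] for i in range(1,n) if t[i,4]>8])
    print(f,len(pts),pts.mean(0).round(1),'rad',np.abs(pts-pts.mean(0)).max(0).round(1))
k=robot.calibration('wrist');p,r=st()
for z in(.045,.05,.055,.06): print(z,proj('wrist',p+[0,0,z],k))
E
```

```text
w9 6 [316.4 300. ] rad [16.3 17.6]
w11 6 [316.5 306.7] rad [16.6 16.9]
pin 6 [316.4 306. ] rad [16.5 17.1]
t 25.72 p [0.5531 0.1836 0.0531] w 0.0397 F [ 0.5  1.  -3.2] j [-0.13  0.71 -0.38  1.81  0.39  0.7  -1.25]
X [ 0.866 -0.5   -0.001] Y [-0.5   -0.866  0.001] Z [-0.001 -0.    -1.   ]
0.045 [313.69537698 300.46809811]
0.05 [313.64353492 304.99343194]
0.055 [313.58872966 309.7774256 ]
0.06 [313.53069967 314.84290831]
```

The pins show the shell tilted about 6° in the grip. I'll lower it lightly onto the nest, release so it can level, then regrip lower.

Emit:
jog_arm --rows '[[[1.3,-0.7,3,0,35],[0,0,2,0,35],[0,0,1,0,35],[0,0,0,0,35],[0,0,0,0,46],[0,0,0,0,46],[0,0,0,0,46],[0,0,0,0,46]]]'

```text
time_s: 26.38
position: [0.5554, 0.1839, 0.048]
eef_rot: [-0.0, 0.966, -0.259, 0.0]
contact_force: [0.1, 0.2, 0.8]
width: 0.0461
```

```bash
python3 pin.py; python3 - <<'E'
import cv2
a=cv2.imread('pics/pin.png');cv2.imwrite('pics/p12.png',cv2.resize(a[130:400,180:480],None,fx=2,fy=2,interpolation=cv2.INTER_CUBIC))
E
```

```text
t 26.38 p [0.5554 0.1839 0.048 ] w 0.0461 F [0.1 0.2 0.8] j [-0.13  0.72 -0.37  1.81  0.39  0.69 -1.25]
X [ 0.866 -0.5    0.001] Y [-0.5   -0.866 -0.001] Z [ 0.001  0.    -1.   ]
tq [-0.01 -0.06  0.01]
6 [[315.2, 271.0], [301.1, 277.9], [330.1, 277.1], [301.8, 293.8], [330.5, 292.9], [316.4, 301.0]]
pins 0.047 [0.0046 0.0063 0.047 ]
pins 0.05 [0.0052 0.0073 0.05  ]
pins 0.053 [0.0058 0.0082 0.053 ]
```

View pics/p12.png

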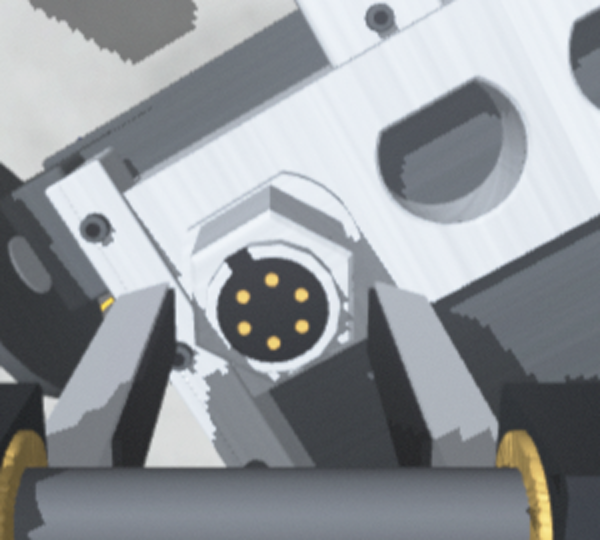

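Shell A dropped home in nest 1: flange on the plate, and the pins appear about 15% smaller, so lower. Next is B.

Emit:
jog_arm --rows '[[[0,0,-20,0,46],[0,0,-30,0,46],[0,0,-40,0,60],[0,0,-20,7,80],[0,0,0,7,80],[0,0,0,7,80],[0,0,0,7,80],[0,0,0,7,80],[-32.2,-17.5,0,0,80],[-32.2,-17.5,0,0,80]]]'

```text
time_s: 27.27
position: [0.5605, 0.2548, 0.1581]
eef_rot: [0.0, 0.842, -0.54, 0.001]
contact_force: [0.4, 0.7, -0.2]
width: 0.0802
```

Emit:
jog_arm --rows '[[[-32.2,-17.5,0,0,80],[-32.2,-17.5,0,0,80],[-32.2,-17.5,0,0,80],[-32.2,-17.5,0,0,80],[0,0,0,0,80],[0,0,0,0,80],[0,0,0,0,80],[0,0,0,0,80]]]'

```text
time_s: 27.93
position: [0.5693, 0.4009, 0.1576]
eef_rot: [0.001, 0.843, -0.538, 0.001]
contact_force: [0.7, 0.9, -0.5]
width: 0.0802
```

```bash
python3 - <<'E'
from h import *
p,r=st()
ims={c:robot.grab_frame(c) for c in('wrist','scene','top')}
k=robot.calibration('wrist')
for c in ims:
  kk=k if c=='wrist' else None
  for d in robot.spot_point(c,'shell_1'):
        if d['conf']>.35: print(c,round(d['conf'],2),np.round(d['centre'],1),np.round(atz(c,d['centre'],.033,kk),4))
R=[rect(ims['wrist'],'wrist',(.569,.4035),.066,k,n=300),rect(ims['top'],'top',(.471,.458),.066,None,n=300)]
cv2.imwrite('pics/r13.png',np.hstack(R)); print('B',tool(p,r,[.569,.4035,.006]))
cv2.imwrite('pics/w13.png',ims['wrist']);cv2.imwrite('pics/t13.png',ims['top'])
# pins of B
hsv=cv2.cvtColor(R[0],cv2.COLOR_BGR2HSV);m=cv2.inRange(hsv,(15,80,110),(35,255,255))
n,l,t,c=cv2.connectedComponentsWithStats(m);q=np.array([c[i] for i in range(1,n) if t[i,4]>20]);print(len(q),q.round(0).tolist(),.569+(q.mean(0)[0]-150)/3750,.4035-(q.mean(0)[1]-150)/3750)
E
```

```text
t 27.93 p [0.5693 0.4009 0.1576] w 0.0802 F [ 0.7  0.9 -0.5] j [-0.52  0.72 -0.26  1.38  0.2   1.06 -1.94]
X [ 0.421 -0.907  0.002] Y [-0.907 -0.421  0.   ] Z [ 0.    -0.002 -1.   ]
wrist 0.91 [399.3 279.3] [0.5543 0.3112 0.033 ]
wrist 0.62 [309.3 220.6] [0.5692 0.4067 0.033 ]
scene 0.86 [330.9 243.1] [0.5635 0.1681 0.033 ]
scene 0.79 [287.6 331.5] [0.4684 0.4518 0.033 ]
scene 0.64 [296.2 276.9] [0.5503 0.3173 0.033 ]
scene 0.61 [262.9 293.1] [0.5707 0.3959 0.033 ]
top 0.82 [233.4 291.8] [0.4622 0.4578 0.033 ]
top 0.73 [257.6 245.1] [0.5599 0.4093 0.033 ]
B [ -2.7  -0.9 151.6]
6 [[155.0, 117.0], [128.0, 129.0], [179.0, 135.0], [124.0, 158.0], [176.0, 165.0], [148.0, 177.0]] 0.5694559956581183 0.4043779018041525
```

View pics/r13.png

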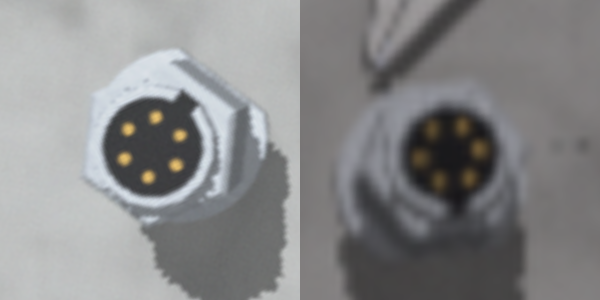

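B is unchanged: notch at about 54° (px 187,103 against centre 152,147). I'll double-squeeze it, lower this time.

Emit:
jog_arm --rows '[[[-3,-1.2,35,0,75],[0,0,40,0,75],[0,0,40,0,75],[0,0,25,0,75],[0,0,10,0,75],[0,0,0,0,75],[0,0,0,0,35],[0,0,0,0,35],[0,0,0,0,35],[0,0,0,0,35]]]' --squeeze 5

```text
time_s: 29.07
position: [0.5695, 0.4073, 0.0097]
eef_rot: [-0.002, 0.843, -0.537, 0.001]
contact_force: [-0.4, -0.0, 0.4]
width: 0.0522
```

Emit:
jog_arm --rows '[[[0,0,0,0,35],[0,0,0,0,35],[0,0,0,0,35],[0,0,0,0,35],[0,0,0,0,35],[0,0,0,0,70],[0,0,0,0,70],[0,0,0,0,70],[0,0,0,0,70],[0,0,0,0,70]]]'

```text
time_s: 29.9
position: [0.5679, 0.4065, 0.0072]
eef_rot: [0.0, 0.843, -0.537, -0.0]
contact_force: [-0.3, -0.2, 1.4]
width: 0.069
```

Emit:
jog_arm --rows '[[[0,0,0,-6,70],[0,0,0,-6,70],[0,0,0,-6,70],[0,0,0,-6,70],[0,0,0,-6,70],[0,0,0,-6,70],[0,0,0,-6,70],[0,0,0,-6,70],[0,0,0,-6,70],[0,0,0,-6,70]]]'

```text
time_s: 30.73
position: [0.5683, 0.4064, 0.0075]
eef_rot: [0.0, 0.999, -0.041, -0.0]
contact_force: [0.5, 0.3, -0.0]
width: 0.0697
```

Emit:
jog_arm --rows '[[[0,0,0,0,70],[0,0,0,0,35],[0,0,0,0,35],[0,0,0,0,35],[0,0,0,0,35],[0,0,0,0,35],[0,0,0,0,35],[0,0,0,0,35],[0,0,0,0,35],[0,0,0,0,35]]]'

```text
time_s: 31.57
position: [0.5683, 0.4065, 0.0077]
eef_rot: [-0.0, 0.999, -0.044, -0.0]
contact_force: [-1.1, -0.1, -0.1]
width: 0.0398
```

Emit:
jog_arm --rows '[[[0,0,0,0,35],[0,0,0,0,35],[0,0,0,0,35],[0,0,0,0,35]]]' --squeeze 45

```text
time_s: 31.9
position: [0.5683, 0.4065, 0.0077]
eef_rot: [-0.0, 0.999, -0.044, -0.0]
contact_force: [-0.1, 0.1, 1.7]
width: 0.0395
```

```bash
python3 pin.py
```

```text
t 31.9 p [0.5683 0.4065 0.0077] w 0.0395 F [-0.1  0.1  1.7] j [-0.4   0.93 -0.49  1.48  0.52  0.87 -1.15]
X [ 0.996 -0.087 -0.   ] Y [-0.087 -0.996 -0.   ] Z [-0.  0. -1.]
tq [ 0.02  0.01 -0.02]
6 [[315.3, 297.4], [298.6, 306.3], [331.8, 306.3], [298.8, 324.0], [332.0, 323.9], [315.1, 332.7]]
pins 0.047 [ 0.0002 -0.0067  0.047 ]
pins 0.05 [ 0.0003 -0.0053  0.05  ]
pins 0.053 [ 0.0004 -0.0039  0.053 ]
```

Emit:
jog_arm --rows '[[[0,0,-10,0,35],[0,0,-30,-7,35],[0,0,-35,-7,35],[0,0,-35,-7,35],[0,0,-30,-7,35],[0,0,0,-7,35],[0,0,0,0,35],[-2.3,34.6,0,0,35],[-2.3,34.6,0,0,35],[-2.3,34.6,0,0,35]]]'

```text
time_s: 32.78
position: [0.6135, 0.3113, 0.1461]
eef_rot: [0.001, 0.966, 0.258, -0.001]
contact_force: [1.0, 0.3, -3.1]
width: 0.0397
```

Emit:
jog_arm --rows '[[[-2.3,34.6,0,0,35],[-2.3,34.6,0,0,35],[-2.2,34.6,0,0,35],[-2,34.4,0,0,35],[0,0,0,0,35],[0,0,0,0,35],[0,0,0,0,35],[0,0,0,0,35]]]'

```text
time_s: 33.45
position: [0.6743, 0.1906, 0.147]
eef_rot: [-0.001, 0.966, 0.259, -0.001]
contact_force: [0.3, 0.5, -2.7]
width: 0.0394
```

```bash
python3 pin.py; python3 - <<'E'
from h import *
p,r=st();a=cv2.imread('pics/pin.png');k=robot.calibration('wrist')
for c in((.557,.1873),(.6166,.1873),(.6764,.1873)):
    b=rect(a,'wrist',c,.037,k,half=.028,n=448)
    gg=cv2.cvtColor(b,cv2.COLOR_BGR2GRAY);_,t=cv2.threshold(gg,0,255,cv2.THRESH_OTSU+cv2.THRESH_BINARY_INV)
    n,l,s,_=cv2.connectedComponentsWithStats(t)
    for i in range(1,n):
        if s[i,4]>5000:
            x0,y0,w,h,_=s[i];print(c,'x',round(c[0]+(x0+w/2-224)/8000,4),'w',w/8,'yt',round(c[1]-(y0-224)/8000,4),'yb',round(c[1]-(y0+h-224)/8000,4))
E
```

```text
t 33.45 p [0.6743 0.1906 0.147 ] w 0.0394 F [ 0.3  0.5 -2.7] j [ 0.06  0.83 -0.74  1.37  0.57  1.16 -0.22]
X [ 0.866  0.501 -0.001] Y [ 0.501 -0.866 -0.002] Z [-0.002  0.001 -1.   ]
tq [ 0.02 -0.15 -0.  ]
6 [[315.3, 297.2], [298.6, 306.3], [331.9, 306.1], [298.9, 323.8], [331.8, 323.7], [315.4, 332.5]]
pins 0.047 [ 0.0043 -0.0057  0.047 ]
pins 0.05 [ 0.0036 -0.0045  0.05  ]
pins 0.053 [ 0.0029 -0.0032  0.053 ]
t 33.5 p [0.6744 0.1909 0.1473] w 0.0396 F [ 0.3  0.9 -2.9] j [ 0.06  0.83 -0.74  1.37  0.57  1.16 -0.22]
X [ 0.865  0.501 -0.001] Y [ 0.501 -0.865 -0.001] Z [-0.001  0.001 -1.   ]
(0.557, 0.1873) x 0.5696 w 30.875 yt 0.2048 yb 0.1593
(0.557, 0.1873) x 0.5449 w 31.125 yt 0.1954 yb 0.16
(0.6166, 0.1873) x 0.6177 w 42.5 yt 0.203 yb 0.1679
(0.6764, 0.1873) x 0.6775 w 42.5 yt 0.203 yb 0.1727
(0.6764, 0.1873) x 0.6785 w 19.25 yt 0.1799 yb 0.1593
```

Emit:
jog_arm --rows '[[[0,1.4,24,0,35],[0,0,24,0,35],[0,0,24,0,35],[0,0,23,0,35],[0,0,0,0,35],[0,0,0,0,35],[0,0,3,0,35],[0,0,3,0,35],[0,0,3,0,35],[0,0,0,0,35]]]'

```text
time_s: 34.33
position: [0.6766, 0.1877, 0.044]
eef_rot: [0.0, 0.966, 0.259, 0.0]
contact_force: [-0.9, 0.3, -3.1]
width: 0.0394
```

Emit:
jog_arm --rows '[[[0,0,2,0,35],[0,0,2,0,35],[0,0,2,0,35],[0,0,2,0,35],[0,0,0,0,35]]]'

```text
time_s: 34.75
position: [0.6761, 0.1875, 0.0351]
eef_rot: [0.0, 0.966, 0.259, -0.0]
contact_force: [0.3, 0.1, -1.9]
width: 0.0396
```

In the hole with no force. I'll continue to the seat and release.

Emit:
jog_arm --rows '[[[0,0,4,0,35],[0,0,4,0,35],[0,0,3,0,35],[0,0,0,0,35],[0,0,0,0,47],[0,0,0,0,47],[0,0,0,0,47],[0,0,0,0,47]]]'

```text
time_s: 35.42
position: [0.6769, 0.188, 0.0253]
eef_rot: [-0.0, 0.966, 0.259, 0.001]
contact_force: [-0.2, 0.8, -0.2]
width: 0.047
```

```bash
python3 pin.py
```

```text
t 35.42 p [0.6769 0.188  0.0253] w 0.047 F [-0.2  0.8 -0.2] j [ 0.03  0.95 -0.67  1.46  0.66  0.96 -0.29]
X [0.866 0.5   0.001] Y [ 0.5   -0.866  0.   ] Z [ 0.001  0.    -1.   ]
tq [ 0.01 -0.1  -0.02]
6 [[312.3, 294.6], [295.9, 303.7], [328.7, 303.6], [296.0, 321.0], [328.6, 321.0], [312.4, 329.6]]
pins 0.047 [ 0.0021 -0.0053  0.047 ]
pins 0.05 [ 0.0014 -0.0041  0.05  ]
pins 0.053 [ 0.0007 -0.0029  0.053 ]
```

Emit:
jog_arm --rows '[[[0,0,-20,0,47],[0,0,-40,0,47],[0,0,-40,0,80],[0,0,-30,0,80],[-4.8,-37.4,0,0,80],[-4.8,-37.4,0,0,80],[-4.8,-37.4,0,0,80],[-4.8,-37.4,0,0,80],[-4.8,-37.4,0,0,80],[-4.8,-37.4,0,0,80]]]'

```text
time_s: 36.3
position: [0.5382, 0.369, 0.1551]
eef_rot: [-0.0, 0.966, 0.259, 0.0]
contact_force: [0.1, 0.2, 0.4]
width: 0.0801
```

Emit:
jog_arm --rows '[[[-4.8,-37.4,0,0,80],[-4.8,-37.4,0,0,80],[-4.8,-37.4,0,0,80],[0,0,0,-5,80],[0,0,0,0,80],[0,0,0,0,80],[0,0,0,0,80],[0,0,0,0,80]]]'

```text
time_s: 36.97
position: [0.4722, 0.4562, 0.1545]
eef_rot: [0.0, 0.954, 0.299, 0.0]
contact_force: [0.9, 0.4, -0.5]
width: 0.0798
```

```bash
python3 - <<'E'
from h import *
p,r=st()
a=robot.grab_frame('wrist');k=robot.calibration('wrist');cv2.imwrite('pics/w14.png',a)
for d in robot.spot_point('wrist','shell_1'): print(round(d['conf'],2),np.round(d['centre'],1),np.round(atz('wrist',d['centre'],.033,k),4))
c=(.4712,.4576);b=rect(a,'wrist',c,.066,k,n=300);cv2.imwrite('pics/r14.png',b)
hsv=cv2.cvtColor(b,cv2.COLOR_BGR2HSV);m=cv2.inRange(hsv,(15,80,110),(35,255,255))
n,l,t,ce=cv2.connectedComponentsWithStats(m);q=np.array([ce[i] for i in range(1,n) if t[i,4]>20]);g=q.mean(0)
w=np.array([c[0]+(g[0]-150)/3750,c[1]-(g[1]-150)/3750]);print(len(q),w)
v=(q-g)*[1,-1];an=np.degrees(np.arctan2(v[:,1],v[:,0]));print('pin',np.round(an%60,1),np.hypot(*v.T).round(0))
# darkness on the rim ring r=15mm
gr=cv2.cvtColor(b,cv2.COLOR_BGR2GRAY);print([(d,int(np.mean([gr[int(round(g[1]-rr*np.sin(np.radians(d)))),int(round(g[0]+rr*np.cos(np.radians(d))))] for rr in(50,53,56)]))) for d in range(0,360,10)])
print('C',tool(p,r,[w[0],w[1],.0076]))
E
```

```text
t 36.97 p [0.4722 0.4562 0.1545] w 0.0798 F [ 0.9  0.4 -0.5] j [-0.4   0.76 -0.75  1.5   0.55  1.1  -0.66]
X [0.821 0.57  0.   ] Y [ 0.57  -0.821  0.001] Z [ 0.001 -0.001 -1.   ]
0.69 [316.1 223.2] [0.4738 0.4563 0.033 ]
6 [0.47156021 0.45733683]
pin [8.5 8.1 8.4 8.1 8.3 8.1] [30. 30. 30. 30. 30. 30.]
[(0, 167), (10, 180), (20, 169), (30, 172), (40, 166), (50, 171), (60, 173), (70, 169), (80, 171), (90, 170), (100, 165), (110, 175), (120, 170), (130, 169), (140, 151), (150, 173), (160, 160), (170, 169), (180, 168), (190, 176), (200, 163), (210, 167), (220, 168), (230, 164), (240, 168), (250, 170), (260, 173), (270, 65), (280, 57), (290, 111), (300, 170), (310, 173), (320, 169), (330, 169), (340, 169), (350, 175)]
C [ 1.000e-01 -1.500e+00  1.469e+02]
```

C is unmoved. Pins give its notch at 278°. Squeeze at 38°, then at −22°.

Emit:
jog_arm --rows '[[[0,-1.5,35,-3.4,75],[0,0,40,0,75],[0,0,40,0,75],[0,0,22,0,75],[0,0,10,0,75],[0,0,0,0,75],[0,0,0,0,35],[0,0,0,0,35],[0,0,0,0,35],[0,0,0,0,35]]]' --squeeze 5

```text
time_s: 37.9
position: [0.4708, 0.4599, 0.0094]
eef_rot: [-0.001, 0.944, 0.329, 0.001]
contact_force: [-0.7, -0.6, -0.1]
width: 0.0514
```

Emit:
jog_arm --rows '[[[0,0,0,0,35],[0,0,0,0,35],[0,0,0,0,35],[0,0,0,0,35],[0,0,0,0,35],[0,0,0,0,70],[0,0,0,0,70],[0,0,0,0,70],[0,0,0,0,70],[0,0,0,0,70]]]'

```text
time_s: 38.73
position: [0.4698, 0.4589, 0.0074]
eef_rot: [0.0, 0.944, 0.329, -0.0]
contact_force: [-0.5, 0.2, 0.3]
width: 0.0688
```

Emit:
jog_arm --rows '[[[0,0,0,6,70],[0,0,0,6,70],[0,0,0,6,70],[0,0,0,6,70],[0,0,0,6,70],[0,0,0,6,70],[0,0,0,6,70],[0,0,0,6,70],[0,0,0,6,70],[0,0,0,6,70]]]'

```text
time_s: 39.57
position: [0.4698, 0.459, 0.0075]
eef_rot: [-0.0, 0.982, -0.19, -0.0]
contact_force: [-0.5, 0.8, 0.7]
width: 0.0698
```

Emit:
jog_arm --rows '[[[0,0,0,0,70],[0,0,0,0,35],[0,0,0,0,35],[0,0,0,0,35],[0,0,0,0,35],[0,0,0,0,35],[0,0,0,0,35],[0,0,0,0,35],[0,0,0,0,35],[0,0,0,0,35]]]'

```text
time_s: 40.4
position: [0.4701, 0.4587, 0.0076]
eef_rot: [0.0, 0.982, -0.187, 0.0]
contact_force: [0.3, -0.6, 0.3]
width: 0.0401
```

Emit:
jog_arm --rows '[[[0,0,0,0,35],[0,0,0,0,35],[0,0,0,0,35],[0,0,0,0,35]]]' --squeeze 45

```text
time_s: 40.73
position: [0.4699, 0.4589, 0.0076]
eef_rot: [0.0, 0.982, -0.187, 0.0]
contact_force: [0.7, -1.6, -0.3]
width: 0.0397
```

```bash
python3 pin.py
```

```text
t 40.73 p [0.4699 0.4589 0.0076] w 0.0397 F [ 0.7 -1.6 -0.3] j [-0.59  0.86 -0.4   1.61  0.45  0.76 -1.57]
X [ 0.93  -0.368  0.   ] Y [-0.368 -0.93   0.   ] Z [ 0. -0. -1.]
tq [-0.17 -0.27 -0.05]
6 [[315.0, 296.9], [298.1, 305.8], [331.7, 305.9], [298.4, 323.4], [331.5, 323.6], [314.5, 330.9]]
pins 0.047 [-0.0018 -0.0058  0.047 ]
pins 0.05 [-0.0013 -0.0045  0.05  ]
pins 0.053 [-0.0007 -0.0032  0.053 ]
```

Emit:
jog_arm --rows '[[[0,0,-10,0,35],[0,0,-30,-7,35],[0,0,-35,-7,35],[0,0,-35,-7,35],[0,0,-30,-7,35],[0,0,0,-7,35],[0,0,0,-7,35],[0,0,0,-7,35],[0,0,0,-7,35],[0,0,0,-7,35]]]'

```text
time_s: 41.62
position: [0.4694, 0.4587, 0.1482]
eef_rot: [0.0, 0.934, 0.356, -0.0]
contact_force: [0.6, -0.4, -1.3]
width: 0.0392
```

Emit:
jog_arm --rows '[[[0,0,0,-7,35],[0,0,0,-7,35],[0,0,0,-7,35],[0,0,0,-7,35],[0,0,0,-7,35],[0,0,0,-7,35],[0,0,0,-7,35],[0,0,0,-7,35],[0,0,0,-7,35],[0,0,0,-7,35]]]'

```text
time_s: 42.45
position: [0.4696, 0.4585, 0.148]
eef_rot: [0.0, 0.561, 0.828, -0.0]
contact_force: [-0.1, 0.3, -3.1]
width: 0.0397
```

Emit:
jog_arm --rows '[[[0,0,0,-7,35],[0,0,0,-7,35],[0,0,0,-7,35],[0,0,0,-7,35],[0,0,0,-7,35],[0,0,0,-3.8,35],[0,0,0,0,35],[0,0,0,0,35]]]'

```text
time_s: 43.12
position: [0.4697, 0.4587, 0.1478]
eef_rot: [-0.0, 0.258, 0.966, -0.0]
contact_force: [-0.9, -1.0, -2.2]
width: 0.0397
```

```bash
python3 - <<'E'
from h import *
p,r=st(); print(tool(p,r,[.6165,.187,.147]))
E
```

```text
t 43.12 p [0.4697 0.4587 0.1478] w 0.0397 F [-0.9 -1.  -2.2] j [-0.24  0.93 -1.18  1.5   0.87  1.3   1.11]
X [-0.867  0.499 -0.   ] Y [ 0.499  0.867 -0.   ] Z [-0. -0. -1.]
[-262.7 -162.2    0.9]
```

Emit:
jog_arm --rows '[[[-29.2,-18,0,0,35],[-29.2,-18,0,0,35],[-29.2,-18,0,0,35],[-29.2,-18,0,0,35],[-29.2,-18,0,0,35],[-29.2,-18,0,0,35],[-29.2,-18,0,0,35],[-29.2,-18,0,0,35],[-29.2,-18,0,0,35],[0,0,0,0,35]]]'

```text
time_s: 43.95
position: [0.6222, 0.1778, 0.1464]
eef_rot: [0.002, 0.264, 0.964, -0.003]
contact_force: [0.2, -0.9, -3.0]
width: 0.0398
```

Emit:
jog_arm --rows '[[[0,0,0,0,35],[0,0,0,0,35],[0,0,0,0,35]]]'

```text
time_s: 44.2
position: [0.6165, 0.1894, 0.1481]
eef_rot: [-0.0, 0.256, 0.967, 0.0]
contact_force: [-0.5, 0.6, -2.6]
width: 0.0395
```

```bash
python3 pin.py; python3 - <<'E'
from h import *
p,r=st(); print(tool(p,r,[.6165,.187,.05]))
E
```

```text
t 44.2 p [0.6165 0.1894 0.1481] w 0.0395 F [-0.5  0.6 -2.6] j [ 0.25  0.92 -1.19  1.54  0.88  1.29  1.57]
X [-0.869  0.496  0.001] Y [0.496 0.869 0.001] Z [-0.     0.001 -1.   ]
tq [ 0.15 -0.04  0.03]
6 [[315.0, 296.5], [298.2, 306.0], [331.7, 306.1], [298.6, 323.2], [331.6, 323.4], [315.0, 332.0]]
pins 0.047 [0.0042 0.0055 0.047 ]
pins 0.05 [0.0035 0.0043 0.05  ]
pins 0.053 [0.0028 0.003  0.053 ]
t 44.25 p [0.6165 0.1895 0.1481] w 0.0395 F [ 0.   0.3 -2.4] j [ 0.25  0.92 -1.19  1.54  0.88  1.29  1.57]
X [-0.869  0.495  0.   ] Y [0.495 0.869 0.001] Z [ 0.     0.001 -1.   ]
[-1.3 -2.2 98.1]
```

Emit:
jog_arm --rows '[[[-1.3,-2.2,24,0.3,35],[0,0,24,0,35],[0,0,24,0,35],[0,0,23,0,35],[0,0,0,0,35],[0,0,0,0,35],[0,0,3,0,35],[0,0,3,0,35],[0,0,3,0,35],[0,0,0,0,35]]]'

```text
time_s: 45.08
position: [0.6176, 0.1851, 0.0439]
eef_rot: [0.0, 0.26, 0.966, -0.0]
contact_force: [-0.2, -0.2, -2.1]
width: 0.0399
```

Emit:
jog_arm --rows '[[[0,0,2,0,35],[0,0,1,0,35],[0,0,1,0,35],[0,0,0,0,35]]]'

```text
time_s: 45.42
position: [0.6174, 0.185, 0.0395]
eef_rot: [-0.0, 0.26, 0.966, -0.0]
contact_force: [-0.2, 0.3, -2.7]
width: 0.0397
```

Entering freely with TCP y at 0.185, so a small offset in the grip is confirmed. I'll continue down.

Emit:
jog_arm --rows '[[[0,0,3,0,35],[0,0,3,0,35],[0,0,3,0,35],[0,0,3,0,35],[0,0,3,0,35],[0,0,0,0,35]]]'

```text
time_s: 45.92
position: [0.617, 0.1849, 0.0237]
eef_rot: [-0.0, 0.26, 0.966, -0.0]
contact_force: [-0.1, -0.2, -1.1]
width: 0.0398
```

Emit:
jog_arm --rows '[[[0,0,0,0,47],[0,0,0,0,47],[0,0,0,0,47],[0,0,0,0,47],[0,0,-20,0,47],[0,0,-35,0,47],[0,0,-40,0,47],[0,0,-40,0,50],[0,0,-40,7,50],[0,0,0,7,50]]]'

```text
time_s: 46.75
position: [0.6204, 0.1892, 0.2086]
eef_rot: [0.004, 0.378, 0.926, 0.005]
contact_force: [0.3, 0.3, 0.2]
width: 0.0503
```

Emit:
jog_arm --rows '[[[0,0,0,7,50],[0,0,0,7,50],[0,0,0,7,50],[0,0,0,7,50],[0,0,0,7,50],[0,0,0,7,50],[0,0,0,7,50],[0,0,0,7,50],[0,0,0,7,50],[0,0,0,7,50]]]'

```text
time_s: 47.58
position: [0.6173, 0.1854, 0.2]
eef_rot: [0.0, 0.841, 0.542, 0.0]
contact_force: [-0.9, -0.3, 0.1]
width: 0.0502
```

Emit:
jog_arm --rows '[[[0,0,0,7,50],[0,0,0,7,50],[0,0,0,7,50],[0,0,0,7,50],[0,0,0,7,50],[0,0,0,7,50],[0,0,0,7,50],[0,0,0,7,50],[0,0,0,7,50],[0,0,0,3,50]]]'

```text
time_s: 48.42
position: [0.6173, 0.1856, 0.2001]
eef_rot: [-0.0, 1.0, -0.003, 0.0]
contact_force: [-0.2, -0.0, 0.3]
width: 0.05
```

Emit:
jog_arm --rows '[[[0,-25,0,0,50],[0,-25,0,0,50],[0,0,0,0,50],[0,0,0,0,50],[0,0,0,0,50],[0,0,0,0,50]]]'

```text
time_s: 48.92
position: [0.6178, 0.2336, 0.1996]
eef_rot: [0.001, 1.0, -0.002, 0.0]
contact_force: [-0.1, -1.0, -0.5]
width: 0.0501
```

```bash
python3 - <<'E'
from h import *
p,r=st()
a=robot.grab_frame('wrist');k=robot.calibration('wrist');s=robot.grab_frame('scene')
cv2.imwrite('pics/w15.png',a);cv2.imwrite('pics/s15.png',s)
for d in robot.spot_point('scene','slide_knob'): print('knob',d['conf'],np.round(atz('scene',d['centre'],.054),4))
hsv=cv2.cvtColor(a,cv2.COLOR_BGR2HSV);m=cv2.inRange(hsv,(15,80,110),(35,255,255))
for x in(.557,.617,.677):
    q=proj('wrist',[x,.1875,.08],k).astype(int);mm=np.zeros_like(m);cv2.circle(mm,tuple(int(v) for v in q),30,255,-1)
    n,l,t,c=cv2.connectedComponentsWithStats(m&mm);pts=np.array([c[i] for i in range(1,n) if t[i,4]>6])
    w=np.array([atz('wrist',u,.08,k)[:2] for u in pts]) if len(pts) else None
    if w is not None:
        v=w-w.mean(0);print(x,len(w),'ctr',w.mean(0).round(4),'r mm',np.round(np.hypot(*v.T).mean()*1000,2),'ang',np.round(np.degrees(np.arctan2(v[:,1],v[:,0]))%60,1))
b=np.hstack([cv2.resize(a[90:330,180:500],(400,300)),cv2.resize(s[190:310,260:420],(400,300),interpolation=cv2.INTER_CUBIC)]);cv2.imwrite('pics/v15.png',b)
E
```

```text
t 48.92 p [0.6178 0.2336 0.1996] w 0.0501 F [-0.1 -1.  -0.5] j [-0.1   0.67 -0.56  1.44  0.37  1.14 -0.71]
X [ 1.    -0.003  0.   ] Y [-0.003 -1.     0.001] Z [ 0.    -0.001 -1.   ]
knob 0.68 [0.6097 0.3069 0.054 ]
0.557 2 ctr [0.5571 0.1924] r mm 3.9 ang [0.5 0.5]
0.617 6 ctr [0.6182 0.1853] r mm 8.03 ang [59.  59.5 58.9  1.1  0.8 59.7]
0.677 2 ctr [0.6775 0.1928] r mm 4.11 ang [58.9 58.9]
```

View pics/v15.png

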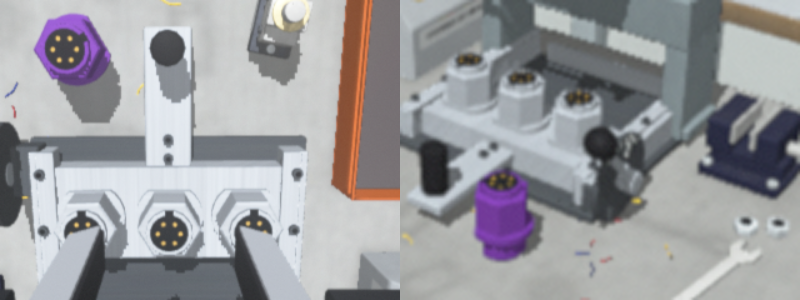

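All three shells sit level in the nests, flats (notches) towards +y, pin angles within about 1°. Now I'll take the knob and push home.

Emit:
jog_arm --rows '[[[-0.5,-39,0,0,45],[-0.5,-39,20,0,45],[0,0,35,0,45],[0,0,40,0,45],[0,0,40,0,45],[0,0,25,0,45],[0,0,10,0,45],[0,0,0,0,45],[0,0,0,0,45],[0,0,0,0,12]]]' --squeeze 15

```text
time_s: 49.9
position: [0.6184, 0.3123, 0.0331]
eef_rot: [-0.001, 1.0, -0.001, 0.002]
contact_force: [0.4, 0.5, -0.6]
width: 0.0415
```

Emit:
jog_arm --rows '[[[0,0,0,0,12],[0,0,0,0,12],[0,0,0,0,12],[0,0,0,0,12],[0,0,0,0,12],[0,0,0,0,12],[0,0,0,0,12]]]'

```text
time_s: 50.48
position: [0.6167, 0.3117, 0.0322]
eef_rot: [-0.0, 1.0, -0.001, 0.0]
contact_force: [-3.4, -0.9, 7.0]
width: 0.0235
```

Emit:
jog_arm --rows '[[[0,4,0,0,12],[0,9,0,0,12],[0,11,0,0,12],[0,11,0,0,12],[0,11,0,0,12],[0,11,0,0,12],[0,11,0,0,12],[0,11,0,0,12],[0,11,0,0,12],[0,11,0,0,12]]]'

```text
time_s: 51.32
position: [0.6168, 0.2113, 0.0322]
eef_rot: [-0.001, 1.0, -0.001, 0.001]
contact_force: [-1.7, 3.0, 7.7]
width: 0.0237
```

Emit:
jog_arm --rows '[[[0,11,0,0,12],[0,7,0,0,12],[0,5,0,0,12],[0,3,0,0,12],[0,2,0,0,12],[0,0,0,0,12],[0,0,0,0,12]]]'

```text
time_s: 51.9
position: [0.6168, 0.1871, 0.0322]
eef_rot: [-0.004, 1.0, -0.0, 0.001]
contact_force: [-1.9, 7.9, 5.6]
width: 0.0235
```

Slide is home against its stop. Release, then on to the lever ball.

Emit:
jog_arm --rows '[[[0,0,0,0,45],[0,0,0,0,45],[0,0,0,0,45],[0,0,0,0,45],[0,0,-30,0,50],[0,0,-40,0,55],[0,0,-40,0,55],[-27,-18,0,0,55],[-27,-18,0,0,55],[-27,-18,0,0,55]]]'

```text
time_s: 52.73
position: [0.5354, 0.2358, 0.1412]
eef_rot: [0.0, 1.0, -0.002, 0.001]
contact_force: [-1.0, 0.5, -0.5]
width: 0.0551
```

Emit:
jog_arm --rows '[[[-27,-18,0,0,55],[-28,-18,0,0,55],[0,0,0,0,55],[0,0,0,0,55],[0,0,0,0,55]]]'

```text
time_s: 53.15
position: [0.4815, 0.2716, 0.1406]
eef_rot: [0.0, 1.0, -0.001, 0.0]
contact_force: [0.3, 0.4, -0.6]
width: 0.0551
```

```bash
python3 - <<'E'
from h import *
p,r=st()
o=[]
for c in('wrist','scene','top'):
    robot.grab_frame(c);k=robot.calibration(c)
    for t,z in(('lever_ball',.109),('slide_knob',.054)):
        for d in robot.spot_point(c,t)[:2]: print(c,t,round(d['conf'],2),np.round(d['centre'],1),np.round(atz(c,d['centre'],z,k),4))
E
```

```text
t 53.15 p [0.4815 0.2716 0.1406] w 0.0551 F [ 0.3  0.4 -0.6] j [-0.2   0.58 -0.56  1.82  0.4   0.86 -0.95]
X [ 1.    -0.003  0.001] Y [-0.003 -1.     0.001] Z [ 0.001 -0.001 -1.   ]
wrist lever_ball 0.68 [313.8 245.8] [0.4818 0.2753 0.109 ]
wrist lever_ball 0.58 [480.  330.8] [0.5928 0.2157 0.109 ]
wrist slide_knob 0.7 [477.6 328.7] [0.6156 0.1891 0.054 ]
scene lever_ball 0.76 [338.7 247.5] [0.4784 0.2772 0.109 ]
scene lever_ball 0.7 [356.1 221. ] [0.5039 0.1669 0.109 ]
scene slide_knob 0.68 [307.6 231.5] [0.6156 0.186  0.054 ]
scene slide_knob 0.38 [355.7 221. ] [0.5519 0.079  0.054 ]
```

Emit:
jog_arm --rows '[[[-1.5,-4.5,15,0,55],[0,0,25,0,55],[0,0,20,0,55],[0,0,8,0,55],[0,0,0,0,55],[0,0,0,0,15],[0,0,0,0,15],[0,0,0,0,15],[0,0,0,0,15],[0,0,0,0,15]]]'

```text
time_s: 54.43
position: [0.4797, 0.2772, 0.0734]
eef_rot: [-0.0, 1.0, -0.001, 0.001]
contact_force: [-0.1, -0.8, 2.4]
width: 0.0257
```

Emit:
jog_arm --rows '[[[0,0,0,0,15],[0,0,0,0,15],[0,0,0,0,15],[0,0,0,0,15],[0,0,0,0,15]]]' --squeeze 15

```text
time_s: 54.85
position: [0.4797, 0.2773, 0.0733]
eef_rot: [-0.0, 1.0, -0.001, 0.001]
contact_force: [-0.6, -0.4, 5.8]
width: 0.0258
```

Emit:
jog_arm --rows '[[[0,7,-5.4,0,15],[0,7.5,-4.5,0,15],[0,8.1,-3.9,0,15],[0,8.1,-3,0,15],[0,8.6,-2.2,0,15],[0,8.6,-1.3,0,15],[0,8.8,-0.4,0,15],[0,8.8,0.4,0,15],[0,8.6,1.3,0,15],[0,8.6,2.2,0,15]]]'

```text
time_s: 55.68
position: [0.4797, 0.193, 0.0903]
eef_rot: [0.0, 1.0, -0.001, 0.001]
contact_force: [2.1, 0.3, 6.4]
width: 0.0259
```

Emit:
jog_arm --rows '[[[0,0,0,0,15],[0,0,0,0,15],[0,0,0,0,50],[0,0,0,0,50],[0,0,0,0,50],[0,0,0,0,50],[0,0,-25,0,50],[0,0,-40,0,50],[0,0,-40,0,50],[0,0,-40,0,50]]]'

```text
time_s: 56.52
position: [0.4775, 0.1943, 0.2355]
eef_rot: [0.0, 1.0, -0.0, -0.001]
contact_force: [1.6, 0.8, 0.6]
width: 0.05
```

Emit:
jog_arm --rows '[[[0,0,-40,0,50],[-20,30,0,0,50],[-20,35,0,0,50],[0,40,0,0,50],[0,40,0,0,50],[0,40,0,0,50],[0,0,0,0,50],[0,0,0,0,50]]]'

```text
time_s: 57.18
position: [0.4379, 0.0072, 0.274]
eef_rot: [0.0, 1.0, -0.004, -0.001]
contact_force: [-0.9, 0.1, -1.2]
width: 0.0503
```

```bash
python3 - <<'E'
from h import *
p,r=st()
B=[];P=[]
for c in('scene','top'):
    a=robot.grab_frame(c);cv2.imwrite(f'pics/f_{c}.png',a)
    for t,z in(('lever_ball',.126),('lever_pivot',.042),('slide_knob',.054)):
        for d in robot.spot_point(c,t)[:2]: print(c,t,round(d['conf'],2),np.round(d['centre'],1),np.round(atz(c,d['centre'],z),4))
s=cv2.imread('pics/f_scene.png');t=cv2.imread('pics/f_top.png')
cv2.imwrite('pics/f.png',np.hstack([cv2.resize(s[180:300,300:420],(400,400),interpolation=cv2.INTER_CUBIC),cv2.resize(t[180:300,320:440],(400,400),interpolation=cv2.INTER_CUBIC)]))
E
```

```text
t 57.18 p [0.4379 0.0072 0.274 ] w 0.0503 F [-0.9  0.1 -1.2] j [ 0.43  0.24 -0.64  1.91  0.17  1.04 -0.28]
X [ 1.    -0.007 -0.001] Y [-0.007 -1.     0.   ] Z [-0.001 -0.    -1.   ]
scene lever_ball 0.58 [363.4 220. ] [0.4794 0.1817 0.126 ]
scene lever_pivot 0.69 [353.1 260.9] [0.4799 0.2126 0.042 ]
scene slide_knob 0.85 [307.6 233.5] [0.6104 0.1933 0.054 ]
top lever_ball 0.47 [364.2 274.8] [0.4805 0.1949 0.126 ]
top lever_pivot 0.72 [349.5 283. ] [0.4765 0.2188 0.042 ]
top slide_knob 0.75 [361.  214.5] [0.618  0.1922 0.054 ]
top slide_knob 0.36 [346.8 284.6] [0.4717 0.2249 0.054 ]
```

View pics/f.png

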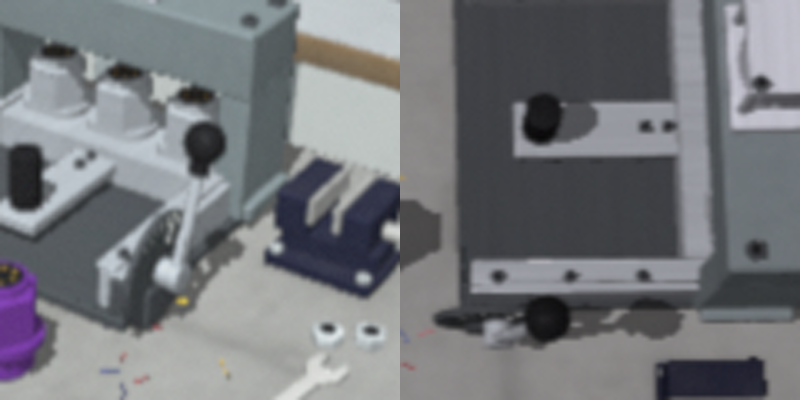

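Shells are under the head, the knob is at home and the lever leans towards the head. I'll check the slide offset and lever angle numerically against the first and the released pictures.

```bash
python3 - <<'E'
from h import *
t0=cv2.imread('pics/top0.png',0);t6=cv2.imread('pics/top6.png',0);tf=cv2.imread('pics/f_top.png',0);s6=cv2.imread('pics/scene6.png',0);sf=cv2.imread('pics/f_scene.png',0);s0=cv2.imread('pics/scene0.png',0)
def shift(a,b,x0,x1,y0,y1,m=6):
    r=cv2.matchTemplate(cv2.resize(b[y0-m:y1+m,x0-m:x1+m],None,fx=8,fy=8,interpolation=cv2.INTER_CUBIC),cv2.resize(a[y0:y1,x0:x1],None,fx=8,fy=8,interpolation=cv2.INTER_CUBIC),cv2.TM_CCOEFF_NORMED)
    _,v,_,l=cv2.minMaxLoc(r);return round(l[0]/8-m,2),round(l[1]/8-m,2),round(v,2)
print('tongue+knob top',shift(t0,tf,350,385,205,232),'base rail',shift(t0,tf,338,400,255,268))
print('knob scene',shift(s0,sf,296,318,218,250),'base scene',shift(s0,sf,325,350,245,280))
print('ball top',shift(t0,tf,357,372,268,283),'ball scene',shift(s0,sf,354,369,215,230))
def ball(im,near,r=16):
    x,y=near;c=im[y-r:y+r,x-r:x+r];c=cv2.GaussianBlur(cv2.resize(c,None,fx=4,fy=4,interpolation=cv2.INTER_CUBIC),(0,0),2)
    h=cv2.HoughCircles(c,cv2.HOUGH_GRADIENT,1,40,param1=80,param2=12,minRadius=20,maxRadius=36)
    return None if h is None else (h[0,0,:2]/4+[x-r,y-r]).round(1)
for n,s,t,ns,nt in(('init',s0,t0,(362,222),(365,275)),('rel',s6,t6,(341,247),(325,275)),('fin',sf,tf,(362,222),(364,276))):
    a,b=ball(s,ns),ball(t,nt);print(n,a,b,tri([ray('scene',a),ray('top',b)]) if a is not None and b is not None else '')
for y in(.213,.2155,.218):
    for th in(0,.9,1.0,1.1): q=[.480,y+.088*np.sin(.7-th),.042+.088*np.cos(.7-th)];print(y,th,proj('scene',q).round(1),proj('top',q).round(1))
E
```

```text
tongue+knob top (-1.62, 0.0, 1.0) base rail (0.0, 0.0, 1.0)
knob scene (-0.88, 0.5, 1.0) base scene (0.0, 0.0, 1.0)
ball top (-1.0, 0.0, 0.98) ball scene (-0.5, 0.75, 0.91)
init [361.1 222.4] None 
rel [339.9 247.4] [321.6 277.9] (array([0.47747012, 0.27543841, 0.10883022]), [0.0006, 0.0006])
fin [361.6 222.9] [364.1 276.6] (array([0.47659883, 0.19505061, 0.12625885]), [0.0005, 0.0005])
0.213 0 [340.1 245.4] [324.7 276.8]
0.213 0.9 [359.9 221.6] [364.  274.9]
0.213 1.0 [361.9 220.9] [368.4 275. ]
0.213 1.1 [363.7 220.6] [372.6 275.2]
0.2155 0 [339.4 246. ] [323.4 276.8]
0.2155 0.9 [359.2 222.1] [362.7 274.9]
0.2155 1.0 [361.3 221.4] [367.1 275. ]
0.2155 1.1 [363.1 221.1] [371.3 275.2]
0.218 0 [338.7 246.5] [322.1 276.8]
0.218 0.9 [358.6 222.6] [361.3 274.9]
0.218 1.0 [360.7 221.9] [365.8 275. ]
0.218 1.1 [362.5 221.6] [370.  275.2]
```

Lever angle from the ball's chord is 0.97 rad, which is good. The slide is still about 3 mm out compared with the first picture. That is within 6 mm, but I'll nudge the knob home with closed fingers for margin.

Emit:
jog_arm --rows '[[[0,-38,0,0,0],[0,-38,0,0,0],[0,-38,0,0,0],[0,-38,0,0,0],[0,-38,0,0,0],[0,-37,0,0,0],[30,0,0,0,0],[37,0,0,0,0],[37,0,0,0,0],[37,0,0,0,0]]]'

```text
time_s: 58.42
position: [0.5812, 0.2369, 0.2743]
eef_rot: [0.0, 1.0, -0.0, 0.0]
contact_force: [1.3, 0.2, 0.8]
width: 0.0005
```

Emit:
jog_arm --rows '[[[37,0,0,0,0],[0,0,0,0,0],[0,0,0,0,0],[0,0,0,0,0]]]'

```text
time_s: 58.75
position: [0.6159, 0.237, 0.2738]
eef_rot: [-0.0, 1.0, -0.0, -0.001]
contact_force: [-0.5, 0.1, 0.6]
width: 0.0006
```

Emit:
jog_arm --rows '[[[0,0,38,0,0],[0,0,38,0,0],[0,0,38,0,0],[0,0,38,0,0],[0,0,38,0,0],[0,0,38,0,0],[0,0,14,0,0],[0,10,0,0,0],[0,10,0,0,0],[0,0,0,0,0]]]'

```text
time_s: 59.58
position: [0.619, 0.213, 0.0349]
eef_rot: [0.001, 1.0, -0.002, 0.002]
contact_force: [0.6, -0.3, -0.2]
width: 0.0001
```

Emit:
jog_arm --rows '[[[0,3,0,0,0],[0,3,0,0,0],[0,3,0,0,0],[0,2,0,0,0],[0,0,0,0,0]]]'

```text
time_s: 60.0
position: [0.6183, 0.2084, 0.0343]
eef_rot: [-0.003, 1.0, -0.0, 0.002]
contact_force: [1.0, 4.6, 4.2]
width: 0.0005
```

Emit:
jog_arm --rows '[[[0,2,0,0,0],[0,2,0,0,0],[0,0,0,0,0],[0,0,0,0,0]]]'

```text
time_s: 60.33
position: [0.6182, 0.2083, 0.0344]
eef_rot: [-0.005, 1.0, 0.0, 0.002]
contact_force: [0.6, 9.6, 2.1]
width: 0.0006
```

At the hard stop (9.6 N, no movement). Back off, lift clear and check.

Emit:
jog_arm --rows '[[[0,-15,0,0,0],[0,-15,0,0,0],[0,0,-40,0,0],[0,0,-40,0,0],[0,0,-40,0,0],[0,0,-40,0,0],[0,0,-40,0,0],[0,0,-40,0,0],[-38,0,0,0,0],[-38,0,0,0,0]]]'

```text
time_s: 61.17
position: [0.543, 0.2326, 0.275]
eef_rot: [-0.001, 1.0, -0.002, 0.003]
contact_force: [-0.7, 0.8, -0.6]
width: 0.0004
```

Emit:
jog_arm --rows '[[[-38,0,0,0,0],[-38,0,0,0,0],[-28,0,0,0,0],[0,40,0,0,0],[0,40,0,0,0],[0,40,0,0,0],[0,40,0,0,0],[0,40,0,0,0],[0,40,0,0,0],[0,0,0,0,0]]]'

```text
time_s: 62.0
position: [0.4355, -0.0175, 0.2718]
eef_rot: [0.003, 1.0, -0.007, -0.002]
contact_force: [-0.9, -0.5, -0.8]
width: 0.0005
```

```bash
python3 - <<'E'
from h import *
st()
t0=cv2.imread('pics/top0.png',0);s0=cv2.imread('pics/scene0.png',0);tp=cv2.imread('pics/f_top.png',0);sp=cv2.imread('pics/f_scene.png',0)
tf=robot.grab_frame('top');sf=robot.grab_frame('scene');cv2.imwrite('pics/g_top.png',tf);cv2.imwrite('pics/g_scene.png',sf)
tf=cv2.cvtColor(tf,6);sf=cv2.cvtColor(sf,6)
def shift(a,b,x0,x1,y0,y1,m=6):
    r=cv2.matchTemplate(cv2.resize(b[y0-m:y1+m,x0-m:x1+m],None,fx=8,fy=8,interpolation=2),cv2.resize(a[y0:y1,x0:x1],None,fx=8,fy=8,interpolation=2),cv2.TM_CCOEFF_NORMED)
    _,v,_,l=cv2.minMaxLoc(r);return round(l[0]/8-m,2),round(l[1]/8-m,2),round(v,2)
print('tongue vs start',shift(t0,tf,350,385,205,232),shift(s0,sf,296,318,218,250))
print('ball vs before',shift(tp,tf,357,372,268,283),shift(sp,sf,354,369,215,230))
print('shells vs before',shift(sp,sf,303,345,190,225))
print('purple',shift(s0,sf,287,310,258,296),'die/bottle',shift(s0,sf,200,255,238,300),'spanner',shift(s0,sf,355,408,282,325),shift(t0,tf,295,368,310,340))
E
```

```text
t 62.0 p [ 0.4355 -0.0175  0.2718] w 0.0005 F [-0.9 -0.5 -0.8] j [ 0.49  0.25 -0.64  1.92  0.17  1.04 -0.24]
X [ 1.    -0.014 -0.003] Y [-0.014 -1.     0.005] Z [-0.003 -0.005 -1.   ]
tongue vs start (0.0, 0.0, 1.0) (0.0, 0.0, 1.0)
ball vs before (0.0, 0.0, 0.99) (0.0, -0.12, 1.0)
shells vs before (0.25, -0.12, 0.98)
purple (0.0, 0.0, 1.0) die/bottle (0.0, 0.0, 1.0) spanner (0.0, 0.0, 1.0) (0.0, 0.0, 1.0)
```

Slide is exactly home, the lever is unchanged and the bystanders are unmoved. Settle and hand in.

Emit:
jog_arm --rows '[[[0,0,0,0,0],[0,0,0,0,0],[0,0,0,0,0],[0,0,0,0,0]]]'

```text
time_s: 62.43
position: [0.4366, -0.0073, 0.2725]
eef_rot: [-0.0, 1.0, 0.0, -0.0]
contact_force: [-0.1, 0.7, 0.7]
width: 0.0007
```

```bash
python3 -c "
from station import robot; print(robot.job_done())"
```

```text
the job is handed in; nothing more can be done
None
```

The press is loaded and the job is handed in, at 62 s of robot time. I swung the lever back to released, drew the slide to its stop and seated the three grey shells. I then pushed the slide home and set the lever. The purple look-alike was left alone.

**Last checks:**
- **Slide:** it matches its starting picture with 0 px shift. After the first push it was still about 3 mm out, inside the 6 mm limit. I nudged it to the hard stop, after the lever was already set.
- **Lever:** it measured about 0.97 rad from the ball's position, against 1.0 ± 0.12. It did not move during the later nudge.
- **Shells:** all three sat level with their flats matching, within about 1° by the pin pattern. I saw this before the slide went home. The later pictures show them still under the head.
- **Bystanders:** the dies, oil bottle, spanner and purple shell showed no shift.

**What went wrong on the way:**
- **Fingertip height:** the real fingertips were about 25–30 mm higher than the reported position, so my first two grips on the lever ball missed. The cause is unexplained; I went lower and the grip held.
- **First shell:** it caught on the nest's rim and tilted about 6° in the grip. It dropped home when I released it.

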